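# File the specimen mounts with their off-cuts

## Robot

A 7-joint arm with a two-finger parallel gripper is mounted at the origin on the work surface. World frame = base frame: x ahead of the robot, y to its left, z up, the work surface at z = 0. Lengths are in m, angles in rad, forces in N, time in s.
With the tool pointing down it reaches from about 0.4 to 0.875 m from the base axis. Payload 19.3 kg.
Tool frame: the origin (TCP) lies midway between the tips of the shut fingers; the grasp point (between the pads) lies 19 mm behind it (bot.grip_point_offset is the distance from the TCP to the grasp point, in m); z points along the fingers, y is the direction in which the jaws open and shut (so a half turn about z gives the same grasp; the last joint's range is limited). The gripper opens to 85 mm and grips with 20 to 120 N. Pads are 22 mm wide; open, the fingers measure 114 mm over their backs; the gripper's body (76 mm by 85 mm) begins 54 mm behind the grasp point. The pads swing forward as they close: fully open they stand 13 mm farther back than shut.
Start: joints at [-1.202, 0.521, -0.036, 1.599, 0.021, 1.021, -0.113], TCP at [0.266, 0.566, 0.231] pointing down, gripper open.
Joint ranges: [-2.91, 2.91], [-0.3, 2.13], [-1.5, 1.42], [0.17, 2.43], [-1.26, 4.41], [0.16, 1.93], [-2.52, 2.52]. Speed limits (rad/s): [1.89, 1.89, 2.39, 2.39, 3.01, 3.01, 3.01].

## Interface

Orientations are given as [roll, pitch, yaw] about the fixed x, y, z axes, in that order (R = Rz(yaw) Ry(pitch) Rx(roll)).
In Python, from workcell import bot, viewer, workorder gives the robot as it stands.
- The arm moves only by the tool move_arm, never from a script. Its argument "plan" is a list of rows, each a list of 6 numbers: the shift along the tool's x, y, z scaled (see below), then the turn, a rotation vector about the tool's x, y, z scaled (see below). A call has 1 to 5 rows; each row shifts and turns the commanded pose from where the row before left it, along the tool's axes as they then stand; what a row does not reach is not made up. The controller multiplies each number of a shift by 0.025 m and each number of a turn by pi rad. A row lasts 1/10 s, in which the tool goes at most 50 mm and 8.59 degrees, less where a joint would pass 70% of its speed; a pose out of reach is approached as far as the arm can. A call with a number of a shift or a turn outside -1 to 1 is refused whole. A call with a gripper value outside its range is refused whole. "claw" is the closure, from -1 (fully open) to 1 (shut), so that 0 is half open, set as the call begins (left out, the last holds). The fingers move at their own pace and stop on an object; "force" is the grip in N (left out, the last holds). Time passes only in rows, so rows that do not move let the fingers close. It gives the time, the measured TCP pose, the force and the opening at its end, in the units of the state.
- bot.observe(): the state, without advancing time (a new reading comes with each control period).
- viewer.grab_frame(name): name is "scene" or "top"; returns the picture (384x512x3 uint8, red, green, blue); there is no depth.
- viewer.camera_info(name): a dict with "K" (3x3 intrinsics, pixels), "R" (3x3) and "t" (3): a world point X has camera coordinates R X + t. Camera axes: x right, y down, z forward; pixel columns grow to the right and rows downward; lengths in m; the calibration is good to about 2 mm. A picture is of the moment at which its call begins. camera_info takes no time and is no camera call.
- workorder.job_done(): hands the job in, once; it reports no verdict.
The state is a dict: "clock": time; "qpos": joint angles; "qd": joint speeds; "joint_efforts": joint torques, N m; "position": TCP position; "tool_rot": TCP orientation; "force": force on the tool from outside, world axes, zero at the start; "moment": the same for the moment, N m; "grip_width": finger opening in m.
Only numpy, scipy, OpenCV 4.12 (cv2) and the standard library are available. Lean on these libraries where they do the work, as an engineer would, in place of code of your own. Each camera call takes 0.05 s, during which the arm holds its last target.

## Task

File the four resin mounts from the drying rack in the wooden tray: each goes, polished face up, at the front end of the lane (the end with the card holders, nearest the robot) that holds the off-cut of the same steel section, so the mounts end up in the same order as the off-cuts. Where an off-cut has slid forward, push it to the back of its lane to make room, so that mount and off-cut both lie flat on the lane's floor, off-cut behind mount. Set the mounts down, do not drop them.

Things in the scene. Friction and masses are not known exactly. Their poses are not given: they have to be found in the camera images.
- tray: Wooden filing tray, fixed, 138 (x) by 244 mm (y). Four lanes run along x, centre lines at y = -90, -30, 30, 90 mm, each 130 mm long, 56 wide inside; floor 5 mm, wall tops 14 mm above the table, walls 4 thick. Origin: centre of the underside, on the table. Its front, with four brass card holders, is at its -x, towards the robot (yaw within 0.3 rad). One off-cut in each lane.
- rack: White plastic drying rack, fixed, 60 (x) by 244 mm (y), beside the tray, left or right of it. Four wells in a row, centres at y = -90, -30, 30, 90 mm, 52 (x) by 56 mm inside; floor 12 mm, wall tops 20 mm above the table. Origin: centre of the underside, on the table; yaw within 0.3 rad. It holds the four mounts.
- mount_round: Mount: black resin cylinder, 40 mm diameter, 25 mm high, about 80 g, standing in a well of the drying rack (any well). Its polished top shows the steel section of a solid round bar: a full disc 26 mm in diameter. Origin: centre of the underside; z up.
- mount_tube: Mount: black resin cylinder, 40 mm diameter, 25 mm high, about 80 g, standing in a well of the drying rack (any well). Its polished top shows the steel section of a tube: a ring 28 mm outside, about 18 mm inside. Origin: centre of the underside; z up.
- mount_flat: Mount: black resin cylinder, 40 mm diameter, 25 mm high, about 80 g, standing in a well of the drying rack (any well). Its polished top shows the steel section of a flat bar: a strip 30 mm (body x) by 9 mm (body y). Origin: centre of the underside; z up.
- mount_angle: Mount: black resin cylinder, 40 mm diameter, 25 mm high, about 80 g, standing in a well of the drying rack (any well). Its polished top shows the steel section of an angle bar: an L inside a 26 mm square, both legs 7 mm thick, the corner at body -x, -y. Origin: centre of the underside; z up.
- offcut_round: Off-cut: loose steel slice 12 mm thick, 25 to 50 g, lying flat in a lane of the tray (any lane); from above it is a solid round bar: a full disc 26 mm in diameter. Origin: centre of its outline, underside; z up. Three off-cuts lie at the back of their lanes; one has slid to about the middle and slides easily.
- offcut_tube: Off-cut: loose steel slice 12 mm thick, 25 to 50 g, lying flat in a lane of the tray (any lane); from above it is a tube: a ring 28 mm outside, about 18 mm inside. Origin: centre of its outline, underside; z up. Three off-cuts lie at the back of their lanes; one has slid to about the middle and slides easily.
- offcut_flat: Off-cut: loose steel slice 12 mm thick, 25 to 50 g, lying flat in a lane of the tray (any lane); from above it is a flat bar: a strip 30 mm (body x) by 9 mm (body y). Origin: centre of its outline, underside; z up. Three off-cuts lie at the back of their lanes; one has slid to about the middle and slides easily.
- offcut_angle: Off-cut: loose steel slice 12 mm thick, 25 to 50 g, lying flat in a lane of the tray (any lane); from above it is an angle bar: an L inside a 26 mm square, both legs 7 mm thick, the corner at body -x, -y. Origin: centre of its outline, underside; z up. Three off-cuts lie at the back of their lanes; one has slid to about the middle and slides easily.
Not all that is in view belongs to the job. What is shaped like the mount_tube but red is not meant. Leave any green look-alike of the mount_flat alone.

How it is judged:
By the outcome, as a careful person would: the job done as asked, in the order asked, and still so for the second after the job is handed in, with the robot touching nothing.
It also fails if it takes over 109 s, if anything falls off the work surface, if the arm or the gripper's body presses on something with over 40 N, if the wrist force passes 120 N, or if a joint passes its speed limit or range.

## Working session

There is one attempt and no reset: what is moved stays moved. The work goes in short steps, Python scripts to look and compute and a tool call to move; the robot and the scene stay as the last step left them, time stands still between calls to the robot, and variables do not carry over. Pictures are saved under pics/ and viewed, and the job is handed in when it is done.

Besides the shell and the picture viewer there is one more tool, called after "Emit:" by a JSON object that holds its "name" and its "arguments", one argument or row to a line. move_arm: Moves the arm, as the interface text tells. Shifts and turns lie within -1 to 1; 1 stands for 0.025 m of shift or pi rad of turn. Its arguments: {"type":"object","properties":{"plan":{"type":"array","items":{"type":"array","items":{"type":"number"}}},"claw":{"type":"number"},"force":{"type":"number"}},"required":["plan"]}

```bash
ls; mkdir -p pics
python3 - <<'E'
from workcell import bot, viewer, workorder
import cv2, numpy as np
print(bot.observe()); print(bot.grip_point_offset)
for n in ("scene","top"):
    im=viewer.grab_frame(n); cv2.imwrite(f"pics/{n}0.png",im[:,:,::-1])
    c=viewer.camera_info(n); print(n,c['K'],c['R'],c['t'], -c['R'].T@c['t'])
E
```

```text
pics
{'clock': 0.0, 'qpos': array([-1.20219182,  0.52201874, -0.03635357,  1.60001021,  0.02118439,
        1.02110413, -0.11273413]), 'qd': array([ 0.00076469,  0.00132211, -0.0002583 , -0.00074279, -0.00056076,
        0.00019519,  0.00079838]), 'joint_efforts': array([ 7.21696979e-04, -9.27090454e+01,  1.98113568e+00, -3.69916034e+01,
        1.81554415e-02,  8.40963417e-03, -1.99504319e-05]), 'position': array([0.26540578, 0.56546785, 0.2307217 ]), 'tool_rot': array([-3.14043781e+00,  5.67213524e-05,  2.70285865e+00]), 'force': array([-0.6075943 , -0.28444645, -0.13494708]), 'moment': array([-0.04471464, -0.0131318 , -0.00106373]), 'grip_width': 0.08519350095018668}
0.0187
scene [[460.63539157   0.         253.87425768]
 [  0.         460.63539157 187.58876596]
 [  0.           0.           1.        ]] [[ 0.15630542  0.98746604 -0.02189588]
 [ 0.50998024 -0.0996696  -0.85439226]
 [-0.84586569  0.12237968 -0.51916707]] [-0.10213379 -0.22645319  1.37779809] [ 1.29688286 -0.09033134  0.51959123]
top [[486.25339631   0.         250.48703591]
 [  0.         486.25339631 191.38773886]
 [  0.           0.           1.        ]] [[-0.01831991 -0.99917739  0.03617902]
 [-0.98111619  0.01099661 -0.19310643]
 [ 0.19254973 -0.03903351 -0.98051057]] [-0.00583839  0.530505    0.87483541] [0.35193076 0.02248055 0.96044053]
```

View pics/scene0.png

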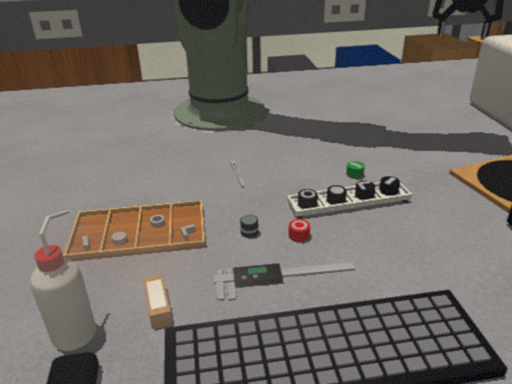

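View pics/top0.png

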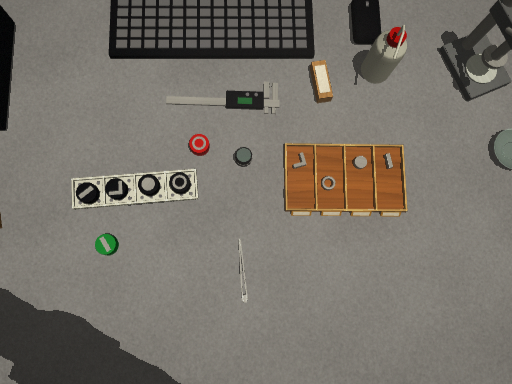

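```bash
cat > h.py <<'E'
from workcell import bot, viewer, workorder
import cv2, numpy as np
def ray(name,u,v,z):
    c=viewer.camera_info(name); C=-c['R'].T@c['t']
    d=c['R'].T@np.linalg.solve(c['K'],[u,v,1.]); return C+d*(z-C[2])/d[2]
def proj(name,X):
    c=viewer.camera_info(name); p=c['K']@(c['R']@np.asarray(X,float)+c['t']); return p[:2]/p[2]
def crop(im,x0,y0,x1,y1,s,f):
    c=im[y0:y1,x0:x1]; cv2.imwrite(f,cv2.resize(c,None,fx=s,fy=s,interpolation=cv2.INTER_CUBIC))
E
python3 - <<'E'
from h import *
t=cv2.imread("pics/top0.png"); s=cv2.imread("pics/scene0.png")
a=cv2.resize(t[155:260,60:210],None,fx=5,fy=5,interpolation=cv2.INTER_CUBIC); cv2.imwrite("pics/rack_t.png",a)
crop(t,275,135,415,225,5,"pics/tray_t.png")
crop(s,280,150,420,225,5,"pics/rack_s.png")
crop(s,60,195,215,265,5,"pics/tray_s.png")
E
```

```text
(no output)
```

View pics/rack_t.png

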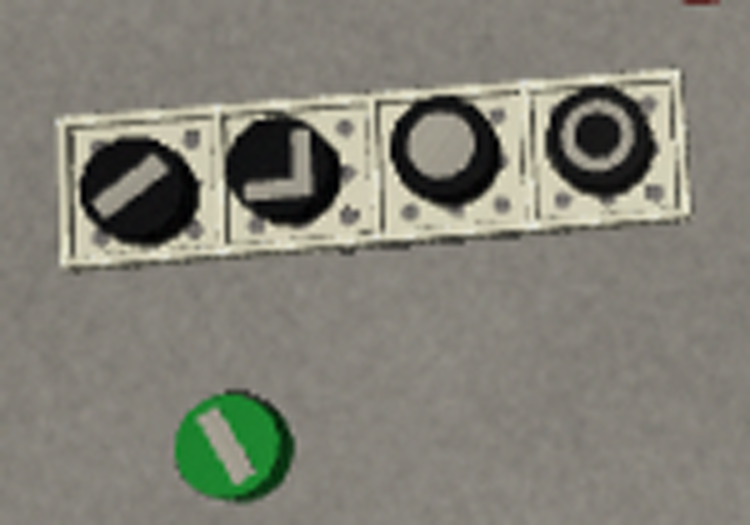

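View pics/tray_t.png

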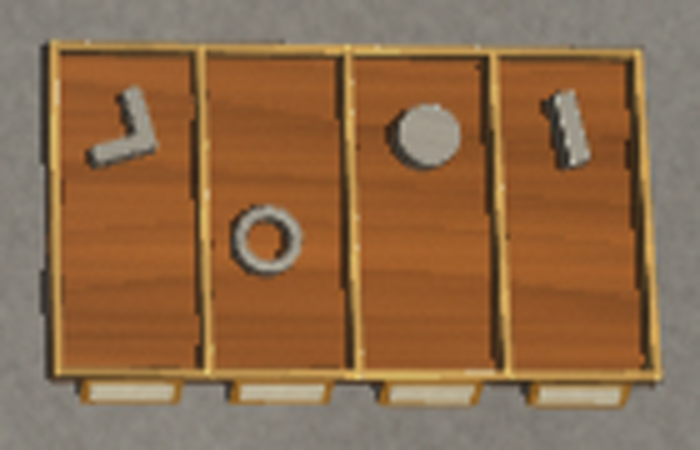

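View pics/rack_s.png

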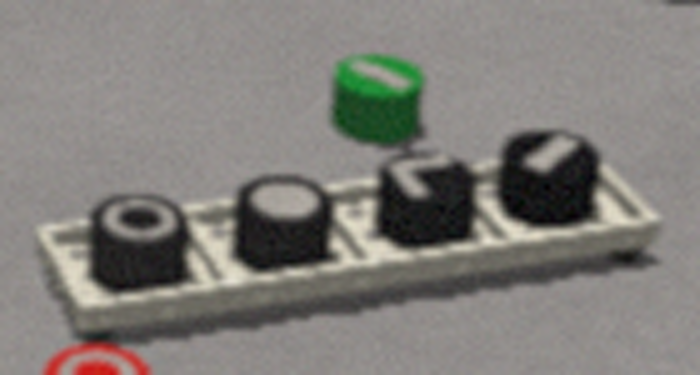

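View pics/tray_s.png

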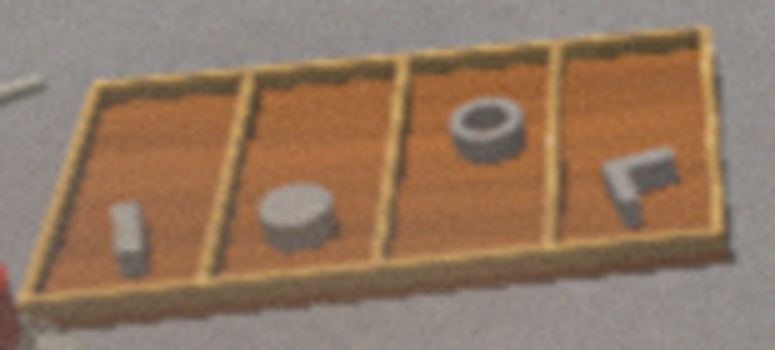

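```bash
cat > fit.py <<'E'
from h import *
from scipy.optimize import least_squares
def rect(name,crp,off,dims,z):
    W=np.array([ray(name,(u+.5)/5-.5+off[0],(v+.5)/5-.5+off[1],z)[:2] for u,v in crp])
    L=np.array([[dims[0],dims[1]],[dims[0],-dims[1]],[-dims[0],-dims[1]],[-dims[0],dims[1]]])/2
    f=lambda p:((L@np.array([[np.cos(p[2]),np.sin(p[2])],[-np.sin(p[2]),np.cos(p[2])]])+p[:2])-W).ravel()
    r=least_squares(f,[*W.mean(0),0]); print(name,r.x.round(4),(r.fun*1e3).round(1)); return r.x
tray=rect("top",[(52,43),(640,50),(658,378),(52,378)],(275,135),(.138,.244),.014)
rack=rect("top",[(58,120),(682,70),(690,215),(62,267)],(60,155),(.060,.244),.020)
# scene: TL in top (x+,y+) ...
trayS=rect("scene",[(724,233),(18,300),(97,83),(708,30)],(60,195),(.138,.244),.014)
rackS=rect("scene",[(660,217),(78,308),(38,228),(605,150)],(280,150),(.060,.244),.020)
E
python3 fit.py
```

```text
top [ 0.566  -0.2059 -0.0193] [ 0.6  1.9  0.7 -0.6 -1.5 -1.4  0.2  0.1]
top [0.5458 0.2119 0.0726] [ 0.8  0.3  0.7  0.1 -0.7 -0.9 -0.8  0.5]
scene [ 0.5666 -0.2065 -0.0297] [ 1.4 -0.1  1.7 -0.3 -1.5 -1.2 -1.5  1.7]
scene [0.5462 0.2141 0.0662] [ 3.2  0.6 -0.1  2.6 -0.9  1.2 -2.2 -4.4]
```

```bash
cat > ov.py <<'E'
from h import *
def T(p,l): 
    c,s=np.cos(p[2]),np.sin(p[2]); return np.array([p[0]+c*l[0]-s*l[1],p[1]+s*l[0]+c*l[1]])
TRAY=(.5662,-.206,-.023); RACK=(.5459,.2125,.071)
# angle, tube, round, flat lanes
LANE={'angle':.09,'tube':.03,'round':-.03,'flat':-.09}
def line(im,n,a,b,off,s,col):
    f=lambda X:tuple(int(round(w)) for w in ((proj(n,X)-off+.5)*s*8-4))
    cv2.line(im,f(a),f(b),col,1,cv2.LINE_AA,3)
def circ(im,n,xy,z,r,off,s,col):
    P=[[xy[0]+r*np.cos(a),xy[1]+r*np.sin(a),z] for a in np.linspace(0,2*np.pi,40)]
    for a,b in zip(P,P[1:]): line(im,n,a,b,off,s,col)
def rectd(im,n,pose,x0,x1,y0,y1,z,off,s,col):
    Q=[[*T(pose,(x,y)),z] for x,y in((x0,y0),(x1,y0),(x1,y1),(x0,y1))]
    for i in range(4): line(im,n,Q[i],Q[(i+1)%4],off,s,col)
E
python3 - <<'E'
from ov import *
from scipy.optimize import minimize
t=cv2.imread("pics/top0.png"); sc=cv2.imread("pics/scene0.png")
# mounts: dark silhouette fit in top view
res={}
for nm,ly in (('flat',.09),('angle',.03),('round',-.03),('tube',-.09)):
    c0=T(RACK,(0,ly)); est={}
    for cam,im in(('top',t),('scene',sc)):
        u,v=proj(cam,[*c0,.03]).astype(int); w=22
        g=im[v-w:v+w,u-w:u+w].astype(int).max(2); big=cv2.resize(g.astype(np.uint8),None,fx=8,fy=8,interpolation=cv2.INTER_CUBIC)
        m=(big<75).astype(np.uint8)
        n,lab,st,ct=cv2.connectedComponentsWithStats(m); 
        k=1+np.argmax(st[1:,4]); hull=cv2.convexHull(np.argwhere(lab==k)[:,::-1].astype(np.int32))
        H=np.zeros_like(m); cv2.fillConvexPoly(H,hull,1)
        def mod(p):
            P=np.array([(proj(cam,[p[0]+.02*np.cos(a),p[1]+.02*np.sin(a),z])-[u-w,v-w]+.5)*8-.5 for z in(.037,.012) for a in np.linspace(0,6.283,40)],np.float32)
            M=np.zeros_like(m); cv2.fillConvexPoly(M,cv2.convexHull(P).round().astype(np.int32),1); return M
        f=lambda p:(mod(p)!=H).sum()
        r=minimize(f,c0,method='Nelder-Mead',options=dict(initial_simplex=[c0,c0+[.004,0],c0+[0,.004]],xatol=1e-4))
        est[cam]=r.x; print(nm,cam,r.x.round(4),r.fun/H.sum())
    res[nm]=(est['top']+est['scene'])/2
print({k:v.round(4).tolist() for k,v in res.items()})
for cam,im,crops in(('top',t,((60,155,160,65),(275,135,140,90))),('scene',sc,((280,150,140,75),(60,195,155,70)))):
    for i,(x,y,w,h) in enumerate(crops):
        s=5; b=cv2.resize(im[y:y+h,x:x+w],None,fx=s,fy=s,interpolation=cv2.INTER_CUBIC); off=np.array([x,y])
        if i==0:
            rectd(b,cam,RACK,-.03,.03,-.122,.122,.02,off,s,(0,0,255))
            for nm in res: circ(b,cam,res[nm],.037,.02,off,s,(0,255,0));circ(b,cam,res[nm],.012,.02,off,s,(0,255,255))
        else:
            rectd(b,cam,TRAY,-.069,.069,-.122,.122,.014,off,s,(0,0,255))
            rectd(b,cam,TRAY,-.069,.069,-.122,.122,.0,off,s,(255,0,0))
            for ly in LANE.values(): rectd(b,cam,TRAY,-.065,.065,ly-.028,ly+.028,.005,off,s,(0,255,255))
        cv2.imwrite(f"pics/ov_{cam}{i}.png",b)
E
```

```text
Traceback (most recent call last):
  File "h.py", line 7, in proj
    c=viewer.camera_info(name); p=c['K']@(c['R']@np.asarray(X,float)+c['t']); return p[:2]/p[2]
ValueError: time passes only in moves, steps and waits
```

```bash
cat > h.py <<'E'
from workcell import bot, viewer, workorder
import cv2, numpy as np
_C={}
def cam_(n):
    if n not in _C: _C[n]=viewer.camera_info(n)
    return _C[n]
def ray(name,u,v,z):
    c=cam_(name); C=-c['R'].T@c['t']
    d=c['R'].T@np.linalg.solve(c['K'],[u,v,1.]); return C+d*(z-C[2])/d[2]
def proj(name,X):
    c=cam_(name); p=c['K']@(c['R']@np.asarray(X,float)+c['t']); return p[:2]/p[2]
def crop(im,x0,y0,x1,y1,s,f):
    c=im[y0:y1,x0:x1]; cv2.imwrite(f,cv2.resize(c,None,fx=s,fy=s,interpolation=cv2.INTER_CUBIC))
E
cat > mfit.py <<'E'
from ov import *
from scipy.optimize import minimize
t=cv2.imread("pics/top0.png"); sc=cv2.imread("pics/scene0.png")
res={}
for nm,ly in (('flat',.09),('angle',.03),('round',-.03),('tube',-.09)):
    c0=T(RACK,(0,ly)); est={}
    for cam,im in(('top',t),('scene',sc)):
        u,v=proj(cam,[*c0,.03]).astype(int); w=22
        g=im[v-w:v+w,u-w:u+w].astype(int).max(2); big=cv2.resize(g.astype(np.uint8),None,fx=8,fy=8,interpolation=cv2.INTER_CUBIC)
        m=(big<75).astype(np.uint8)
        n,lab,st,ct=cv2.connectedComponentsWithStats(m); 
        k=1+np.argmax(st[1:,4]); hull=cv2.convexHull(np.argwhere(lab==k)[:,::-1].astype(np.int32))
        H=np.zeros_like(m); cv2.fillConvexPoly(H,hull,1)
        def mod(p):
            P=np.array([(proj(cam,[p[0]+.02*np.cos(a),p[1]+.02*np.sin(a),z])-[u-w,v-w]+.5)*8-.5 for z in(.037,.012) for a in np.linspace(0,6.283,40)],np.float32)
            M=np.zeros_like(m); cv2.fillConvexPoly(M,cv2.convexHull(P).round().astype(np.int32),1); return M
        f=lambda p:(mod(p)!=H).sum()
        r=minimize(f,c0,method='Nelder-Mead',options=dict(initial_simplex=[c0,c0+[.004,0],c0+[0,.004]],xatol=1e-4))
        est[cam]=r.x; print(nm,cam,r.x.round(4),round(r.fun/H.sum(),3))
    res[nm]=(est['top']+est['scene'])/2
print({k:v.round(4).tolist() for k,v in res.items()})
for cam,im,crops in(('top',t,((60,155,160,65),(275,135,140,90))),('scene',sc,((280,150,140,75),(60,195,155,70)))):
    for i,(x,y,w,h) in enumerate(crops):
        s=5; b=cv2.resize(im[y:y+h,x:x+w],None,fx=s,fy=s,interpolation=cv2.INTER_CUBIC); off=np.array([x,y])
        if i==0:
            rectd(b,cam,RACK,-.03,.03,-.122,.122,.02,off,s,(0,0,255))
            for nm in res: circ(b,cam,res[nm],.037,.02,off,s,(0,255,0));circ(b,cam,res[nm],.012,.02,off,s,(0,255,255))
        else:
            rectd(b,cam,TRAY,-.069,.069,-.122,.122,.014,off,s,(0,0,255))
            rectd(b,cam,TRAY,-.069,.069,-.122,.122,.0,off,s,(255,0,0))
            for ly in LANE.values(): rectd(b,cam,TRAY,-.065,.065,ly-.028,ly+.028,.005,off,s,(0,255,255))
        cv2.imwrite(f"pics/ov_{cam}{i}.png",b)
E
python3 mfit.py
python3 - <<'E'
import cv2,numpy as np
for i in(0,1):
    a=cv2.imread(f'pics/ov_top{i}.png');b=cv2.imread(f'pics/ov_scene{i}.png')
    w=max(a.shape[1],b.shape[1]);p=lambda m:np.pad(m,((0,0),(0,w-m.shape[1]),(0,0)))
    o=np.vstack([p(a),p(b)]); k=min(1,800/o.shape[1],600/o.shape[0]); cv2.imwrite(f'pics/ov{i}.png',cv2.resize(o,None,fx=k,fy=k,interpolation=cv2.INTER_AREA))
E
```

```text
flat top [0.5359 0.3011] 0.065
flat scene [0.5337 0.3022] 0.138
angle top [0.5441 0.2464] 0.054
angle scene [0.5407 0.2472] 0.251
round top [0.5508 0.1837] 0.053
round scene [0.5461 0.1853] 0.226
tube top [0.5539 0.1237] 0.046
tube scene [0.5504 0.1245] 0.288
{'flat': [0.5348, 0.3016], 'angle': [0.5424, 0.2468], 'round': [0.5484, 0.1845], 'tube': [0.5521, 0.1241]}
```

View pics/ov0.png

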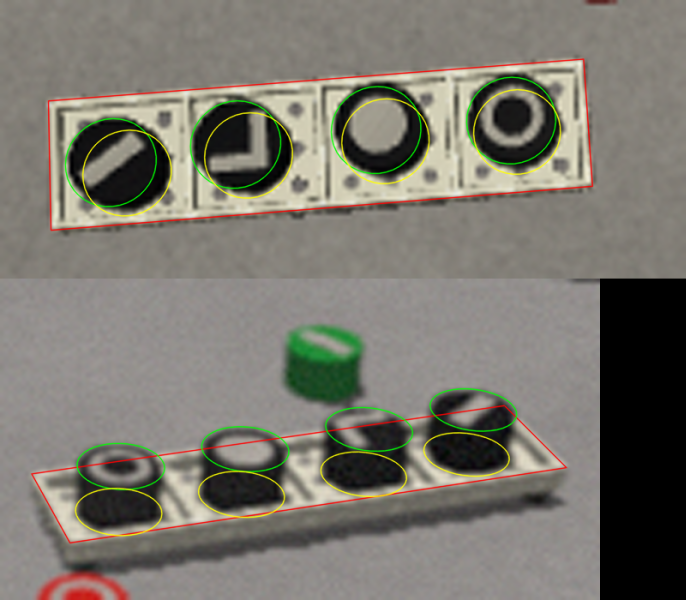

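View pics/ov1.png

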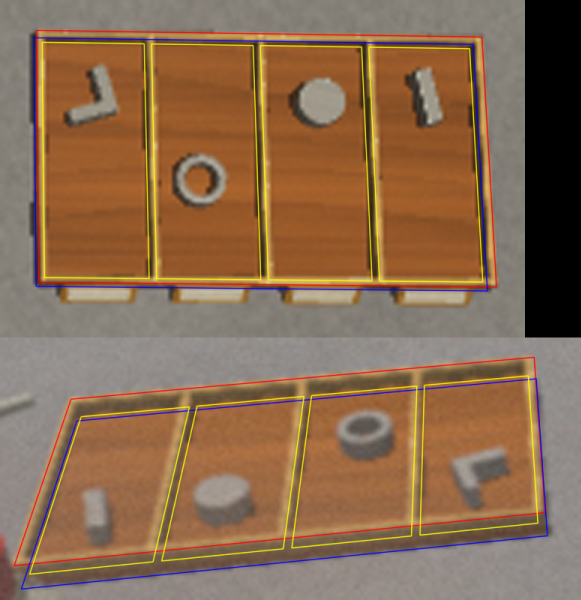

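Run:
```python
from ov import *
def inv(p,w): 
    c,s=np.cos(p[2]),np.sin(p[2]); d=np.asarray(w[:2])-p[:2]; return np.array([c*d[0]+s*d[1],-s*d[0]+c*d[1]])
f=lambda u,v:((u+.5)/5-.5+275,(v+.5)/5-.5+135)
for n,(u,v) in dict(angle=(137,142),tube=(267,239),rnd=(428,135),flat=(574,129)).items():
    X=ray("top",*f(u,v),.017); print(n,X.round(4),inv(TRAY,X).round(4))
for n,l in LANE.items(): print(n,T(TRAY,(-.0415,l)).round(4), T(TRAY,(-.04,l)).round(4))
print('tube back',T(TRAY,(.045,.03)),T(TRAY,(-.025,.03)))
print(bot.observe()['position'])
```

```text
angle [ 0.5942 -0.1197  0.017 ] [0.026  0.0869]
tube [ 0.5538 -0.1704  0.017 ] [-0.0133  0.0353]
rnd [ 0.596 -0.238  0.017] [ 0.0306 -0.0313]
flat [ 0.598  -0.2978  0.017 ] [ 0.0339 -0.091 ]
angle [ 0.5268 -0.1151] [ 0.5283 -0.1151]
tube [ 0.5254 -0.1751] [ 0.5269 -0.1751]
round [ 0.524 -0.235] [ 0.5255 -0.2351]
flat [ 0.5226 -0.295 ] [ 0.5241 -0.2951]
tube back [ 0.61187804 -0.17704284] [ 0.54189655 -0.17543299]
[0.26543171 0.56552246 0.23079487]
```

Emit:
{"name": "move_arm", "arguments": {
  "plan": [
    [0,0,0,0,0,-0.0466],
    [0,0,0,0,0,-0.0466],
    [0,0,0,0,0,-0.0466],
    [0,0,0,0,0,0]
  ],
  "claw": 1,
  "force": 40
}}

```text
clock: 0.5
position: [0.2656, 0.5655, 0.231]
tool_rot: [-3.141, -0.0, -3.139]
force: [-0.0, -0.7, 0.6]
grip_width: 0.0282
```

Run:
```python
from ov import *
p=bot.observe()['position']; y=bot.observe()['tool_rot'][2]
w=T(TRAY,(-.046,.034)); d=w-p[:2]; print(p,w,d, 'units', -d[0]/.025, d[1]/.025,(p[2]-.07)/.025)
```

```text
[0.26562466 0.56552043 0.23098997] [ 0.5209941  -0.17095109] [ 0.25536944 -0.73647152] units -10.214777573721673 -29.458860604221584 6.439598911453999
```

Emit:
{"name": "move_arm", "arguments": {
  "plan": [
    [-0.34,-0.98,0.1,0,0,0],
    [-0.34,-0.98,0.1,0,0,0],
    [-0.34,-0.98,0.1,0,0,0],
    [-0.34,-0.98,0.1,0,0,0],
    [-0.34,-0.98,0.1,0,0,0]
  ]
}}

```text
clock: 1.0
position: [0.3083, 0.4422, 0.2186]
tool_rot: [-3.141, -0.0, 3.137]
force: [0.2, 0.1, 0.0]
grip_width: -0.0
```

Emit:
{"name": "move_arm", "arguments": {
  "plan": [
    [-0.34,-0.98,0.1,0,0,0],
    [-0.34,-0.98,0.1,0,0,0],
    [-0.34,-0.98,0.1,0,0,0],
    [-0.34,-0.98,0.1,0,0,0],
    [-0.34,-0.98,0.1,0,0,0]
  ]
}}

```text
clock: 1.5
position: [0.3508, 0.3197, 0.2062]
tool_rot: [3.142, -0.0, 3.137]
force: [0.7, -0.3, -0.4]
grip_width: -0.0
```

Emit:
{"name": "move_arm", "arguments": {
  "plan": [
    [-0.34,-0.98,0.1,0,0,0],
    [-0.34,-0.98,0.1,0,0,0],
    [-0.34,-0.98,0.1,0,0,0],
    [-0.34,-0.98,0.1,0,0,0],
    [-0.34,-0.98,0.1,0,0,0]
  ]
}}

```text
clock: 2.0
position: [0.3934, 0.1972, 0.1937]
tool_rot: [3.141, -0.0, 3.137]
force: [0.3, 0.0, -0.8]
grip_width: -0.0
```

Emit:
{"name": "move_arm", "arguments": {
  "plan": [
    [-0.34,-0.98,0.2,0,0,0],
    [-0.34,-0.98,0.2,0,0,0],
    [-0.34,-0.98,0.2,0,0,0],
    [-0.34,-0.98,0.2,0,0,0],
    [-0.34,-0.98,0.2,0,0,0]
  ]
}}

```text
clock: 2.5
position: [0.436, 0.0748, 0.1686]
tool_rot: [3.142, 0.0, 3.136]
force: [0.3, -0.6, -0.2]
grip_width: 0.0003
```

Emit:
{"name": "move_arm", "arguments": {
  "plan": [
    [-0.34,-0.98,0.2,0,0,0],
    [-0.34,-0.98,0.2,0,0,0],
    [-0.34,-0.98,0.2,0,0,0],
    [-0.34,-0.98,0.2,0,0,0],
    [-0.34,-0.98,0.2,0,0,0]
  ]
}}

```text
clock: 3.0
position: [0.4785, -0.0478, 0.1436]
tool_rot: [-3.142, 0.0, 3.136]
force: [0.3, -0.2, -0.2]
grip_width: -0.0001
```

Emit:
{"name": "move_arm", "arguments": {
  "plan": [
    [-0.34,-0.985,0.5,0,0,0],
    [-0.34,-0.985,0.5,0,0,0],
    [-0.34,-0.985,0.5,0,0,0],
    [-0.34,-0.985,0.5,0,0,0],
    [-0.34,-0.985,0.5,0,0,0]
  ]
}}

```text
clock: 3.5
position: [0.521, -0.1709, 0.0807]
tool_rot: [-3.141, -0.0, 3.137]
force: [0.2, 1.7, 0.1]
grip_width: -0.0002
```

Run:
```python
from ov import *
print(bot.observe()['position'])
a=viewer.grab_frame("top")[:,:,::-1];b=viewer.grab_frame("scene")[:,:,::-1]
crop(a,275,115,415,225,4,"pics/p1t.png"); crop(b,40,100,240,260,4,"pics/p1s.png")
```

```text
[ 0.52103353 -0.17090862  0.0807052 ]
```

View pics/p1s.png

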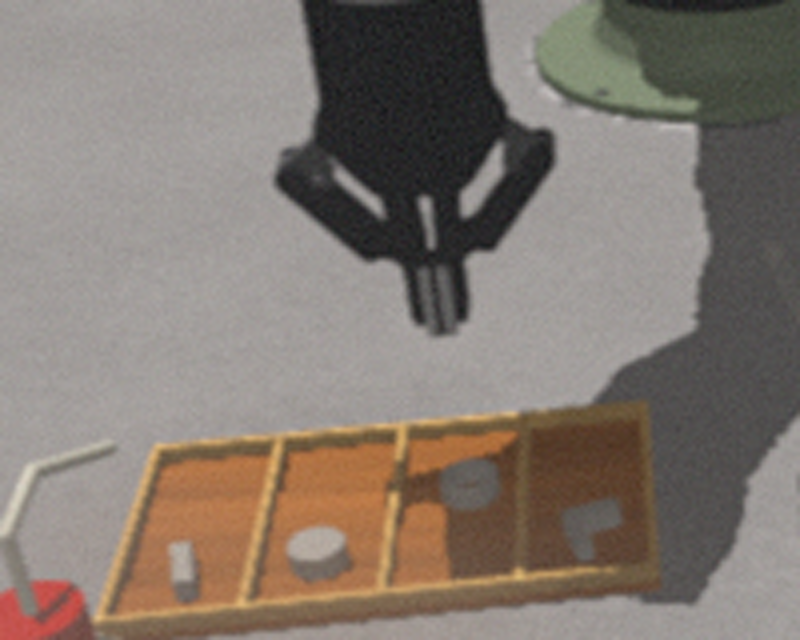

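View pics/p1t.png

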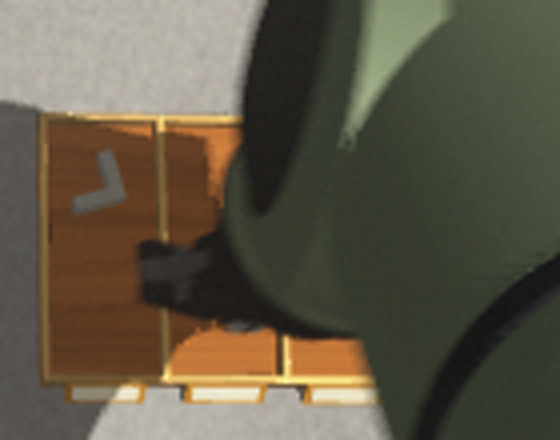

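Emit:
{"name": "move_arm", "arguments": {
  "plan": [
    [0,0,0.9,0,0,0],
    [0,0,0.9,0,0,0],
    [0,0,0.6,0,0,0],
    [0,0,0.28,0,0,0],
    [0,0,0.16,0,0,0]
  ]
}}

```text
clock: 4.1
position: [0.5207, -0.1696, 0.0101]
tool_rot: [-3.142, -0.0, 3.141]
force: [0.4, 1.2, -0.2]
grip_width: 0.0002
```

Emit:
{"name": "move_arm", "arguments": {
  "plan": [
    [-0.25,0,0,0,0,0],
    [-0.25,0,0,0,0,0],
    [-0.25,0,0,0,0,0],
    [-0.25,-0.02,0,0,0,0],
    [-0.25,-0.01,0,0,0,0]
  ]
}}

```text
clock: 4.6
position: [0.5528, -0.1706, 0.0106]
tool_rot: [-3.141, 0.0, -3.141]
force: [-0.6, 0.7, -0.0]
grip_width: -0.0002
```

Emit:
{"name": "move_arm", "arguments": {
  "plan": [
    [-0.3,-0.01,0,0,0,0],
    [-0.3,-0.01,0,0,0,0],
    [-0.3,-0.01,0,0,0,0],
    [-0.25,0,0,0,0,0],
    [-0.2,0,0,0,0,0]
  ]
}}

```text
clock: 5.1
position: [0.5864, -0.1712, 0.0103]
tool_rot: [-3.142, 0.0, -3.141]
force: [-0.2, 0.6, -0.1]
grip_width: 0.0002
```

Run:
```python
from ov import *
print(bot.observe()['position'])
b=viewer.grab_frame("scene")[:,:,::-1]
crop(b,60,150,220,270,5,"pics/p2s.png")
```

```text
[ 0.58637578 -0.17123206  0.01025257]
```

View pics/p2s.png

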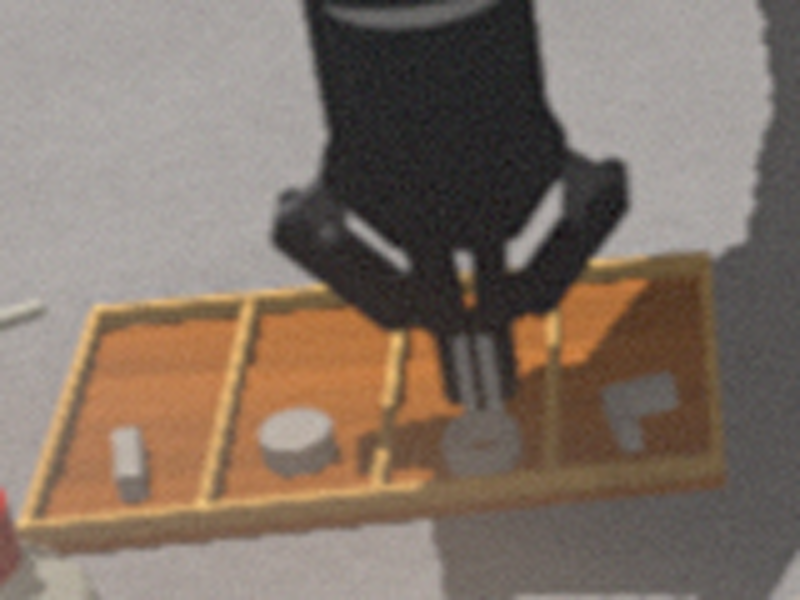

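```bash
cat > pl.py <<'E'
import sys; from h import *
def plan(tgt,yaw=None,n=10,zprof=None):
    o=bot.observe(); p=o['position'].copy(); y=o['tool_rot'][2]%(2*np.pi)
    yaw=y if yaw is None else yaw; dy=(yaw-y)/n; d=(np.array(tgt)-p)/n
    for i in range(n):
        tx=np.array([np.cos(y),np.sin(y)]); ty=np.array([np.sin(y),-np.cos(y)])
        r=[d[:2]@tx/.025,d[:2]@ty/.025,-d[2]/.025,0,0,-dy/np.pi]; y+=dy
        print([round(float(v),4) for v in r])
E
echo
```

```text
(no output)
```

Emit:
{"name": "move_arm", "arguments": {
  "plan": [
    [0.2,0,0,0,0,0],
    [0,0,-1,0,0,0],
    [0,0,-1,0,0,0],
    [0,0,-1,0,0,0],
    [0,0,0,0,0,0]
  ]
}}

```text
clock: 5.65
position: [0.5817, -0.1718, 0.0883]
tool_rot: [-3.141, 0.004, 3.142]
force: [0.7, 0.1, 0.6]
grip_width: 0.0001
```

Run:
```python
from pl import *
print(bot.observe()['position'])
plan([.553,.124,.085],np.pi/2,12)
```

```text
[ 0.58170362 -0.17180414  0.08833077]
[0.0957, 0.986, 0.0111, 0.0, 0.0, 0.0417]
[0.2236, 0.9651, 0.0111, 0.0, 0.0, 0.0417]
[0.3477, 0.9276, 0.0111, 0.0, 0.0, 0.0417]
[0.4658, 0.8743, 0.0111, 0.0, 0.0, 0.0417]
[0.5759, 0.8061, 0.0111, 0.0, 0.0, 0.0417]
[0.6762, 0.724, 0.0111, 0.0, 0.0, 0.0417]
[0.7649, 0.6295, 0.0111, 0.0, 0.0, 0.0417]
[0.8405, 0.5243, 0.0111, 0.0, 0.0, 0.0417]
[0.9018, 0.4101, 0.0111, 0.0, 0.0, 0.0417]
[0.9476, 0.2889, 0.0111, 0.0, 0.0, 0.0417]
[0.9772, 0.1628, 0.0111, 0.0, 0.0, 0.0417]
[0.9901, 0.0338, 0.0111, 0.0, 0.0, 0.0417]
```

Emit:
{"name": "move_arm", "arguments": {
  "plan": [
    [0.096,0.986,0.01,0,0,0.0417],
    [0.224,0.965,0.01,0,0,0.0417],
    [0.348,0.928,0.01,0,0,0.0417],
    [0.466,0.874,0.01,0,0,0.0417],
    [0.576,0.806,0.01,0,0,0.0417]
  ],
  "claw": -0.5
}}

```text
clock: 6.15
position: [0.5679, -0.0473, 0.0836]
tool_rot: [-3.141, -0.0, 2.481]
force: [0.1, 0.7, -0.7]
grip_width: 0.0643
```

Emit:
{"name": "move_arm", "arguments": {
  "plan": [
    [0.676,0.724,0.01,0,0,0.0417],
    [0.765,0.63,0.01,0,0,0.0417],
    [0.84,0.524,0.01,0,0,0.0417],
    [0.902,0.41,0.01,0,0,0.0417],
    [0.948,0.289,0.01,0,0,0.0417]
  ]
}}

```text
clock: 6.65
position: [0.556, 0.0759, 0.0824]
tool_rot: [-3.141, 0.0, 1.826]
force: [-0.3, 1.3, -0.1]
grip_width: 0.0641
```

Emit:
{"name": "move_arm", "arguments": {
  "plan": [
    [0.977,0.163,0.01,0,0,0.0417],
    [0.99,0.034,0.01,0,0,0.0417],
    [0,0,0,0,0,0]
  ]
}}

```text
clock: 6.95
position: [0.5509, 0.128, 0.0814]
tool_rot: [-3.14, -0.0, 1.569]
force: [-0.4, -0.5, -0.9]
grip_width: 0.0636
```

Run:
```python
from pl import *
print(bot.observe()['position'],bot.observe()['grip_width'])
plan([.553,.124,.05],np.pi/2,3)
b=viewer.grab_frame("scene")[:,:,::-1]
a=viewer.grab_frame("top")[:,:,::-1]
c=cv2.resize(a[150:220,60:210],None,fx=4,fy=4,interpolation=cv2.INTER_CUBIC);d=cv2.resize(b[120:220,260:420],None,fx=3,fy=3,interpolation=cv2.INTER_CUBIC)
o=np.zeros((580,600,3),np.uint8);o[:280]=c;o[280:,:480]=d;cv2.imwrite("pics/p3.png",o)
crop(a,275,115,415,225,5,"pics/p3t.png")
```

```text
[0.55088581 0.1280275  0.08144444] 0.0635751709900912
[-0.0537, 0.0283, 0.4193, 0.0, 0.0, -0.0001]
[-0.0537, 0.0282, 0.4193, 0.0, 0.0, -0.0001]
[-0.0537, 0.0282, 0.4193, 0.0, 0.0, -0.0001]
```

View pics/p3.png

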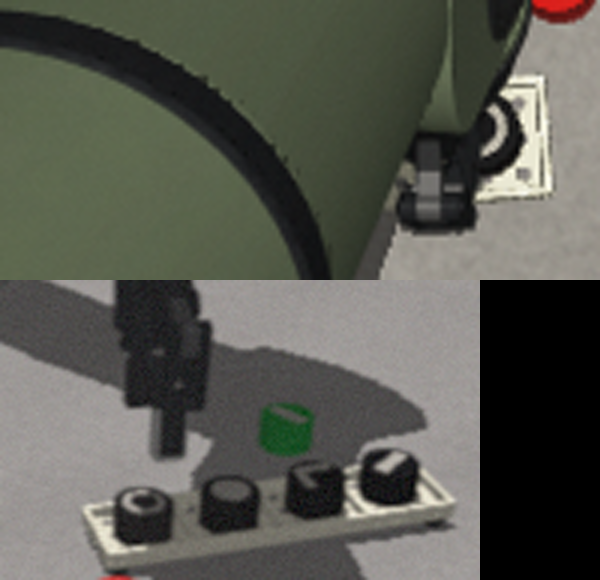

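View pics/p3t.png

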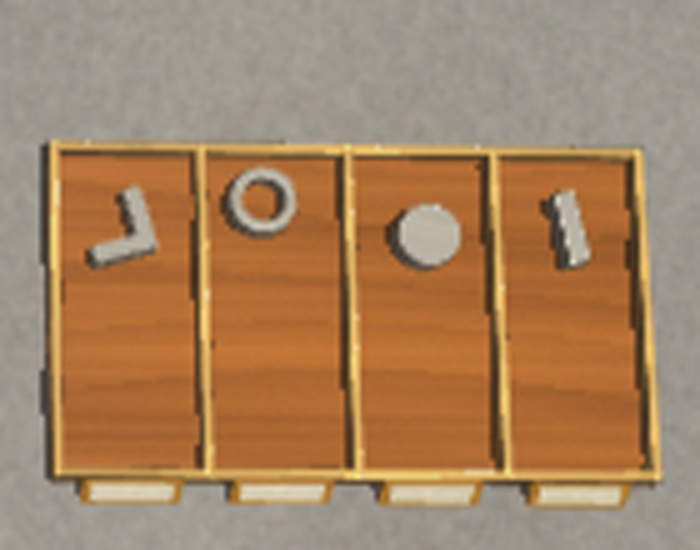

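Emit:
{"name": "move_arm", "arguments": {
  "plan": [
    [-0.08,0.04,0.7,0,0,0],
    [-0.08,0.04,0.7,0,0,0],
    [0,0,0.6,0,0,0],
    [0,0,0.3,0,0,0],
    [0,0,0.15,0,0,0]
  ]
}}

```text
clock: 7.55
position: [0.5539, 0.1199, 0.0204]
tool_rot: [-3.141, 0.0, 1.57]
force: [-0.5, -0.0, 0.4]
grip_width: 0.0642
```

Run:
```python
from pl import *
print(bot.observe()['position'],bot.observe()['grip_width'])
b=viewer.grab_frame("scene")[:,:,::-1]
crop(b,270,140,420,240,5,"pics/p4.png")
```

```text
[0.55388109 0.11991717 0.0204127 ] 0.06424787253101057
```

View pics/p4.png

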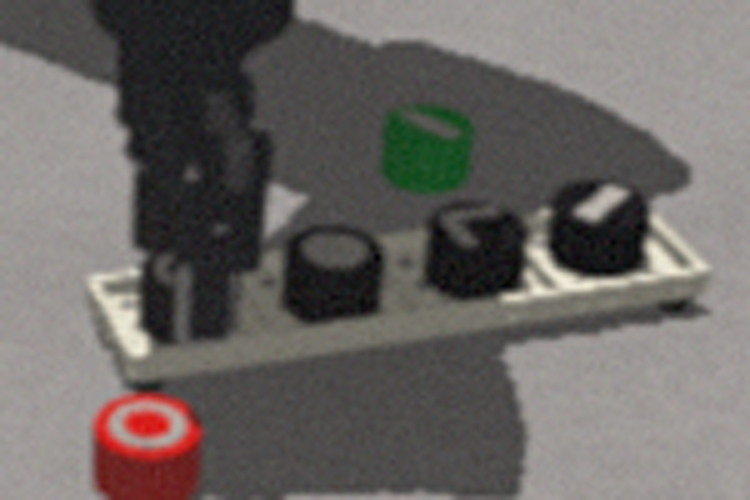

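Emit:
{"name": "move_arm", "arguments": {
  "plan": [
    [0.16,-0.03,0,0,0,0],
    [0,0,0,0,0,0]
  ]
}}

```text
clock: 7.8
position: [0.5536, 0.1254, 0.0216]
tool_rot: [3.141, -0.001, 1.571]
force: [-0.0, 0.2, 0.9]
grip_width: 0.0638
```

Emit:
{"name": "move_arm", "arguments": {
  "plan": [
    [0,0,0,0,0,0],
    [0,0,0,0,0,0],
    [0,0,0,0,0,0],
    [0,0,0,0,0,0],
    [0,0,0,0,0,0]
  ],
  "claw": 1,
  "force": 40
}}

```text
clock: 8.3
position: [0.5536, 0.1248, 0.0217]
tool_rot: [3.141, -0.001, 1.57]
force: [-2.8, 0.3, 9.1]
grip_width: 0.0385
```

Emit:
{"name": "move_arm", "arguments": {
  "plan": [
    [0,0,-0.2,0,0,0],
    [0,0,-0.6,0,0,0],
    [0,0,-1,0,0,0],
    [0,0,-1,0,0,0],
    [0,0,0,0,0,0]
  ]
}}

```text
clock: 8.8
position: [0.555, 0.1247, 0.0948]
tool_rot: [3.137, -0.001, 1.57]
force: [0.3, -0.3, -1.2]
grip_width: 0.0383
```

Run:
```python
from pl import *
print(bot.observe()['position'],bot.observe()['grip_width'],bot.observe()['force'])
b=viewer.grab_frame("scene")[:,:,::-1]
crop(b,270,120,420,230,5,"pics/p5.png")
```

```text
[0.55496987 0.12474872 0.09479055] 0.03827271405513491 [ 0.32284591 -0.27184482 -1.17188182]
```

View pics/p5.png

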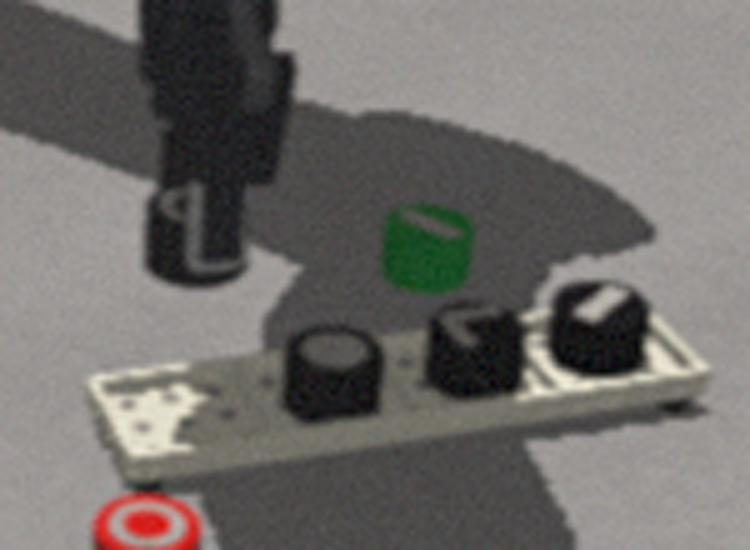

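Emit:
{"name": "move_arm", "arguments": {
  "plan": [
    [-0.99,-0.09,0,0,0,0],
    [-0.99,-0.1,0,0,0,0],
    [-0.99,-0.1,0,0,0,0],
    [-0.99,-0.1,0,0,0,0],
    [-0.99,-0.1,0,0,0,0]
  ]
}}

```text
clock: 9.35
position: [0.5405, -0.0001, 0.0909]
tool_rot: [-3.141, 0.0, 1.57]
force: [0.5, 0.1, -0.3]
grip_width: 0.0387
```

Emit:
{"name": "move_arm", "arguments": {
  "plan": [
    [-0.99,-0.1,0.1,0,0,0],
    [-0.99,-0.1,0.1,0,0,0],
    [-0.99,-0.1,0.1,0,0,0],
    [-0.99,-0.1,0.2,0,0,0],
    [-0.99,-0.1,0.2,0,0,0]
  ]
}}

```text
clock: 9.85
position: [0.528, -0.1238, 0.0732]
tool_rot: [-3.141, -0.0, 1.57]
force: [0.3, -0.0, -0.7]
grip_width: 0.038
```

Emit:
{"name": "move_arm", "arguments": {
  "plan": [
    [-0.99,-0.1,0.2,0,0,0],
    [-0.9,-0.05,0.3,0,0,0],
    [-0.2,0,0.3,0,0,0],
    [0,0,0,0,0,0],
    [0,0,0,0,0,0]
  ]
}}

```text
clock: 10.35
position: [0.5245, -0.1742, 0.0534]
tool_rot: [-3.141, -0.001, 1.57]
force: [-0.0, -0.2, -0.7]
grip_width: 0.0383
```

Run:
```python
from pl import *
o=bot.observe();print(o['position'],o['grip_width'],o['force'],o['tool_rot'],o['qpos'])
plan([.5265,-.175,.02],np.pi/2,1)
b=viewer.grab_frame("scene")[:,:,::-1]
crop(b,60,150,220,270,5,"pics/p6.png")
```

```text
[ 0.52454142 -0.1742238   0.05338823] 0.03826959960303394 [-0.00369418 -0.19176255 -0.65739863] [-3.14089227e+00 -6.14529241e-04  1.57049567e+00] [-0.06356223  0.7108888   0.39446709  1.93255154 -0.46861321  0.58974508
  0.64015963]
[-0.031, 0.0784, 1.3355, 0.0, 0.0, -0.0001]
```

View pics/p6.png

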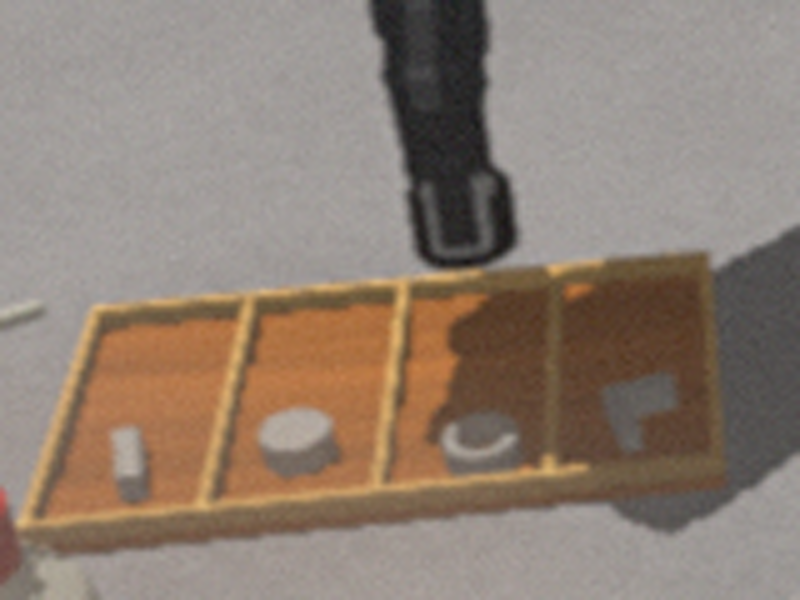

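Emit:
{"name": "move_arm", "arguments": {
  "plan": [
    [-0.02,0.06,0.4,0,0,0],
    [-0.01,0.04,0.4,0,0,0],
    [0,0,0.3,0,0,0],
    [0,0,0.2,0,0,0],
    [0,0,0,0,0,0]
  ]
}}

```text
clock: 10.9
position: [0.5266, -0.1758, 0.0202]
tool_rot: [-3.14, -0.0, 1.57]
force: [1.3, -0.4, -0.1]
grip_width: 0.0386
```

Run:
```python
from pl import *
o=bot.observe();print(o['position'],o['grip_width'],o['force'],o['tool_rot'])
plan([.5265,-.175,.0147],np.pi/2,1)
b=viewer.grab_frame("scene")[:,:,::-1]
crop(b,60,150,220,270,5,"pics/p7.png")
```

```text
[ 0.52664011 -0.17578981  0.02019185] 0.038600702479856544 [ 1.26624999 -0.37177344 -0.11501986] [-3.14031702e+00 -2.51220406e-04  1.56981277e+00]
[0.0316, -0.0056, 0.2197, 0.0, 0.0, -0.0003]
```

View pics/p7.png

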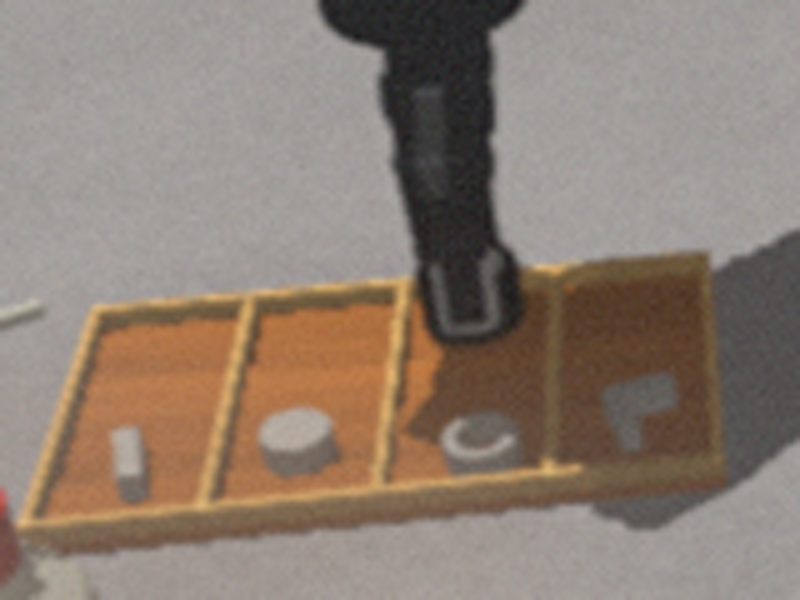

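Emit:
{"name": "move_arm", "arguments": {
  "plan": [
    [0.02,0,0.06,0,0,0],
    [0,0,0.05,0,0,0],
    [0,0,0.05,0,0,0],
    [0,0,0.04,0,0,0],
    [0,0,0,0,0,0]
  ]
}}

```text
clock: 11.45
position: [0.5271, -0.1754, 0.016]
tool_rot: [-3.141, 0.0, 1.57]
force: [1.1, 0.3, -1.4]
grip_width: 0.0383
```

Emit:
{"name": "move_arm", "arguments": {
  "plan": [
    [0,0,0.03,0,0,0],
    [0,0,0.03,0,0,0],
    [0,0,0,0,0,0]
  ]
}}

```text
clock: 11.75
position: [0.5271, -0.1754, 0.0147]
tool_rot: [3.142, -0.0, 1.57]
force: [-1.3, 0.1, 3.1]
grip_width: 0.0385
```

Emit:
{"name": "move_arm", "arguments": {
  "plan": [
    [0,0,0,0,0,0],
    [0,0,0,0,0,0],
    [0,0,0,0,0,0]
  ],
  "claw": -0.35
}}

```text
clock: 12.05
position: [0.5272, -0.1754, 0.0145]
tool_rot: [3.142, 0.0, 1.57]
force: [-0.7, -0.7, -0.5]
grip_width: 0.0577
```

Emit:
{"name": "move_arm", "arguments": {
  "plan": [
    [0,0,-0.2,0,0,0],
    [0,0,-0.5,0,0,0],
    [0,0,-1,0,0,0],
    [0,0,-1,0,0,0],
    [0,0,0,0,0,0]
  ]
}}

```text
clock: 12.55
position: [0.5286, -0.176, 0.0856]
tool_rot: [3.137, 0.001, 1.57]
force: [0.6, -0.7, 0.3]
grip_width: 0.0577
```

Run:
```python
from pl import *
o=bot.observe();print(o['position'],o['grip_width'],o['force'],o['tool_rot'])
plan([.5495,.1842,.085],np.pi/2,15)
b=viewer.grab_frame("scene")[:,:,::-1]
crop(b,60,150,220,270,5,"pics/p8.png")
```

```text
[ 0.52862309 -0.17596377  0.08561305] 0.05766233182061674 [ 0.55023146 -0.69154489  0.3252125 ] [3.13713682e+00 9.29686013e-04 1.56966964e+00]
[0.9605, 0.0546, 0.0016, 0.0, 0.0, -0.0]
[0.9605, 0.0547, 0.0016, 0.0, 0.0, -0.0]
[0.9605, 0.0547, 0.0016, 0.0, 0.0, -0.0]
[0.9605, 0.0548, 0.0016, 0.0, 0.0, -0.0]
[0.9605, 0.0549, 0.0016, 0.0, 0.0, -0.0]
[0.9605, 0.055, 0.0016, 0.0, 0.0, -0.0]
[0.9605, 0.055, 0.0016, 0.0, 0.0, -0.0]
[0.9605, 0.0551, 0.0016, 0.0, 0.0, -0.0]
[0.9605, 0.0552, 0.0016, 0.0, 0.0, -0.0]
[0.9605, 0.0552, 0.0016, 0.0, 0.0, -0.0]
[0.9605, 0.0553, 0.0016, 0.0, 0.0, -0.0]
[0.9605, 0.0554, 0.0016, 0.0, 0.0, -0.0]
[0.9604, 0.0555, 0.0016, 0.0, 0.0, -0.0]
[0.9604, 0.0555, 0.0016, 0.0, 0.0, -0.0]
[0.9604, 0.0556, 0.0016, 0.0, 0.0, -0.0]
```

View pics/p8.png

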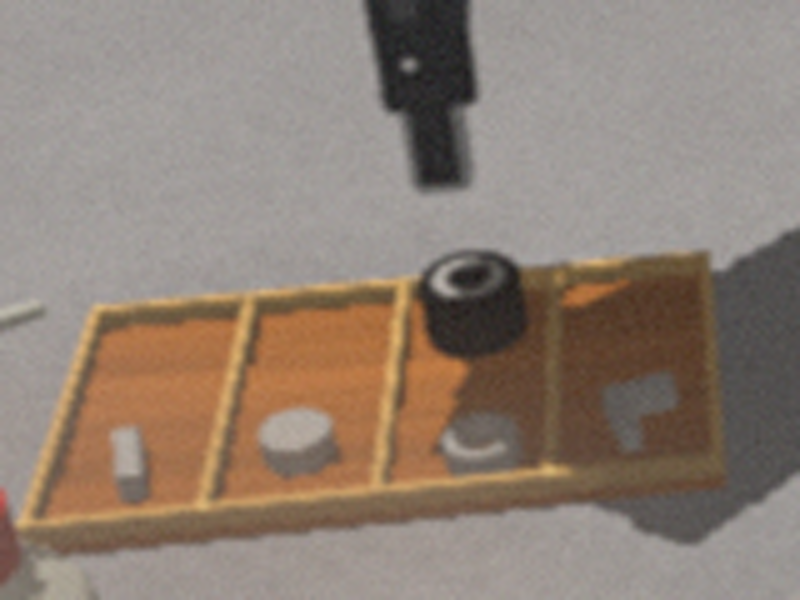

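Emit:
{"name": "move_arm", "arguments": {
  "plan": [
    [0.96,0.055,0,0,0,0],
    [0.96,0.055,0,0,0,0],
    [0.96,0.055,0,0,0,0],
    [0.96,0.055,0,0,0,0],
    [0.96,0.055,0,0,0,0]
  ],
  "claw": -0.5
}}

```text
clock: 13.1
position: [0.5338, -0.0544, 0.0818]
tool_rot: [-3.141, -0.0, 1.57]
force: [0.1, 0.3, 0.0]
grip_width: 0.064
```

Emit:
{"name": "move_arm", "arguments": {
  "plan": [
    [0.96,0.055,0,0,0,0],
    [0.96,0.055,0,0,0,0],
    [0.96,0.055,0,0,0,0],
    [0.96,0.055,0,0,0,0],
    [0.96,0.055,0,0,0,0]
  ]
}}

```text
clock: 13.6
position: [0.5408, 0.0656, 0.0818]
tool_rot: [-3.141, 0.0, 1.57]
force: [-0.4, 0.1, 0.2]
grip_width: 0.064
```

Emit:
{"name": "move_arm", "arguments": {
  "plan": [
    [0.96,0.055,0,0,0,0],
    [0.96,0.055,0,0,0,0],
    [0.96,0.055,0,0,0,0],
    [0.9,0.055,0,0,0,0],
    [0.7,0.055,0,0,0,0]
  ]
}}

```text
clock: 14.1
position: [0.5477, 0.1781, 0.0817]
tool_rot: [-3.141, -0.0, 1.571]
force: [0.1, -0.5, 0.3]
grip_width: 0.0641
```

Emit:
{"name": "move_arm", "arguments": {
  "plan": [
    [0.3,0,0.3,0,0,0],
    [0,0,0.3,0,0,0],
    [0,0,0,0,0,0]
  ]
}}

```text
clock: 14.4
position: [0.5474, 0.1827, 0.0657]
tool_rot: [-3.14, 0.001, 1.569]
force: [-0.4, -1.1, 0.3]
grip_width: 0.064
```

Run:
```python
from pl import *
o=bot.observe();print(o['position'],o['grip_width'],o['force'],o['tool_rot'])
plan([.5495,.1845,.0215],np.pi/2,1)
```

```text
[0.547388   0.18274181 0.06571925] 0.06398504687997103 [-0.35266545 -1.07858875  0.3004915 ] [-3.13986740e+00  1.33127615e-03  1.56898255e+00]
[0.0705, 0.0844, 1.7688, 0.0, 0.0, -0.0006]
```

Emit:
{"name": "move_arm", "arguments": {
  "plan": [
    [0.02,0.06,0.6,0,0,0],
    [0,0,0.5,0,0,0],
    [0,0,0.4,0,0,0],
    [0,0,0.27,0,0,0],
    [0,0,0,0,0,0]
  ]
}}

```text
clock: 14.9
position: [0.5491, 0.1841, 0.0217]
tool_rot: [-3.14, 0.001, 1.57]
force: [-1.0, 0.1, -0.2]
grip_width: 0.064
```

Run:
```python
from pl import *
o=bot.observe();print(o['position'],o['grip_width'],o['force'],o['tool_rot'])
b=viewer.grab_frame("scene")[:,:,::-1]
crop(b,270,140,420,240,5,"pics/p9.png")
```

```text
[0.54911752 0.18412873 0.02174905] 0.06404534570228079 [-1.0030634   0.10253822 -0.17504001] [-3.14027412e+00  6.78654504e-04  1.56954613e+00]
```

View pics/p9.png

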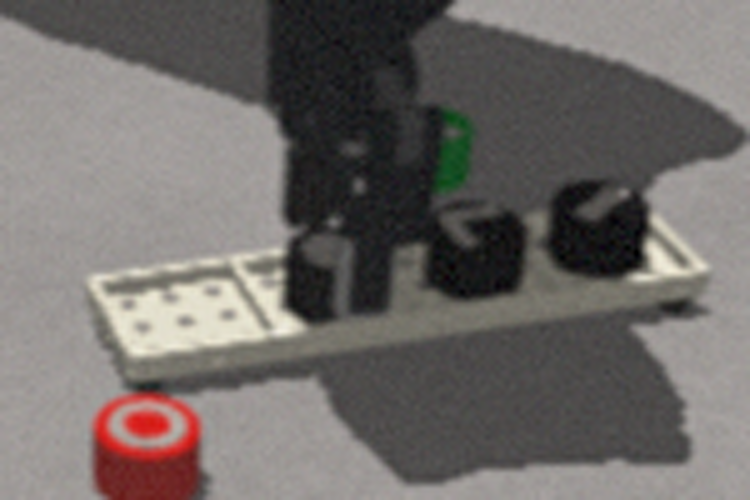

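Emit:
{"name": "move_arm", "arguments": {
  "plan": [
    [0,0,0,0,0,0],
    [0,0,0,0,0,0],
    [0,0,0,0,0,0],
    [0,0,0,0,0,0],
    [0,0,0,0,0,0]
  ],
  "claw": 1
}}

```text
clock: 15.45
position: [0.5498, 0.1847, 0.0235]
tool_rot: [3.141, -0.0, 1.57]
force: [-2.0, -0.8, 6.5]
grip_width: 0.0385
```

Emit:
{"name": "move_arm", "arguments": {
  "plan": [
    [0,0,-0.2,0,0,0],
    [0,0,-0.6,0,0,0],
    [0,0,-1,0,0,0],
    [0,0,-1,0,0,0],
    [0,0,0,0,0,0]
  ]
}}

```text
clock: 15.95
position: [0.5512, 0.185, 0.0967]
tool_rot: [3.137, -0.002, 1.57]
force: [0.3, -0.5, -0.5]
grip_width: 0.0383
```

Run:
```python
from pl import *
o=bot.observe();print(o['position'],o['grip_width'],o['force'],o['tool_rot'])
d=np.array([.5255,-.235,.06])-o['position'];print(d/.025)
b=viewer.grab_frame("scene")[:,:,::-1]
crop(b,270,120,420,240,4,"pics/p10.png")
```

```text
[0.55117648 0.18502921 0.0967151 ] 0.03825642200281725 [ 0.32753111 -0.53336514 -0.5165175 ] [ 3.13720264e+00 -2.06141015e-03  1.56969457e+00]
[ -1.02705924 -16.80116844  -1.46860386]
```

View pics/p10.png

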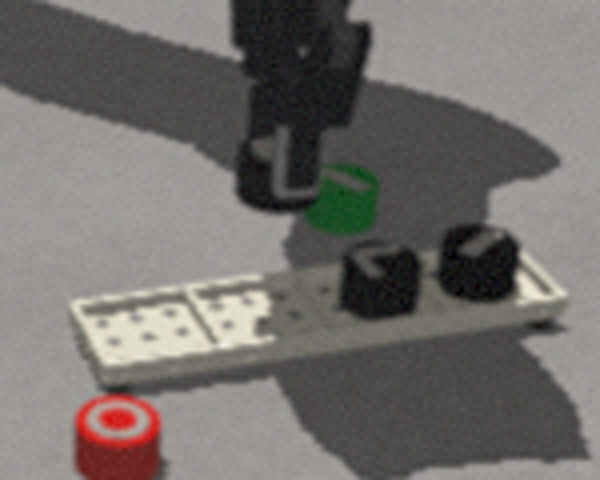

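Emit:
{"name": "move_arm", "arguments": {
  "plan": [
    [-0.99,-0.06,0,0,0,0],
    [-0.99,-0.06,0,0,0,0],
    [-0.99,-0.06,0,0,0,0],
    [-0.99,-0.06,0,0,0,0],
    [-0.99,-0.06,0,0,0,0]
  ]
}}

```text
clock: 16.5
position: [0.5415, 0.0599, 0.0927]
tool_rot: [-3.141, 0.0, 1.57]
force: [0.4, -0.0, -0.7]
grip_width: 0.0379
```

Emit:
{"name": "move_arm", "arguments": {
  "plan": [
    [-0.99,-0.06,0,0,0,0],
    [-0.99,-0.06,0,0,0,0],
    [-0.99,-0.06,0,0,0,0],
    [-0.99,-0.06,0,0,0,0],
    [-0.99,-0.06,0,0,0,0]
  ]
}}

```text
clock: 17.0
position: [0.534, -0.0638, 0.0927]
tool_rot: [-3.141, -0.0, 1.57]
force: [0.3, 0.3, -1.8]
grip_width: 0.0383
```

Emit:
{"name": "move_arm", "arguments": {
  "plan": [
    [-0.99,-0.06,0,0,0,0],
    [-0.99,-0.06,0,0,0,0],
    [-0.99,-0.06,0,0,0,0],
    [-0.99,-0.06,0,0,0,0],
    [-0.99,-0.06,0,0,0,0]
  ]
}}

```text
clock: 17.5
position: [0.5263, -0.1875, 0.0927]
tool_rot: [-3.141, -0.0, 1.57]
force: [-0.6, 0.3, -1.1]
grip_width: 0.0381
```

Emit:
{"name": "move_arm", "arguments": {
  "plan": [
    [-0.99,-0.02,0,0,0,0],
    [-0.7,0,0.2,0,0,0],
    [-0.2,0,0.5,0,0,0],
    [0,0,0.5,0,0,0],
    [0,0,0,0,0,0]
  ]
}}

```text
clock: 18.0
position: [0.5252, -0.2323, 0.0606]
tool_rot: [-3.139, -0.002, 1.571]
force: [0.0, -0.0, -0.2]
grip_width: 0.0379
```

Run:
```python
from pl import *
o=bot.observe();print(o['position'],o['grip_width'],o['force'],o['tool_rot'])
plan([.5255,-.235,.0205],np.pi/2,1)
```

```text
[ 0.52523421 -0.2323149   0.06064065] 0.037881942996468486 [ 0.0213012  -0.03873737 -0.2337742 ] [-3.13853029e+00 -1.58417960e-03  1.57077913e+00]
[-0.1074, 0.0106, 1.6056, 0.0, 0.0, -0.0]
```

Emit:
{"name": "move_arm", "arguments": {
  "plan": [
    [-0.06,0,0.5,0,0,0],
    [0,0.01,0.5,0,0,0],
    [0,0,0.35,0,0,0],
    [0,0,0.2,0,0,0],
    [0,0,0,0,0,0]
  ]
}}

```text
clock: 18.5
position: [0.5261, -0.2352, 0.0233]
tool_rot: [-3.141, -0.0, 1.57]
force: [0.6, -0.0, -0.6]
grip_width: 0.0383
```

Run:
```python
from pl import *
o=bot.observe();print(o['position'],o['grip_width'],o['force'],o['tool_rot'])
plan([.5255,-.235,.0165],np.pi/2,1)
b=viewer.grab_frame("scene")[:,:,::-1]
crop(b,60,150,220,270,5,"pics/p11.png")
```

```text
[ 0.52608082 -0.23519443  0.02329546] 0.038265629317345055 [ 0.62784048 -0.00831991 -0.62258957] [-3.14053847e+00 -3.29307206e-04  1.56995513e+00]
[0.0078, -0.0232, 0.2718, 0.0, 0.0, -0.0003]
```

View pics/p11.png

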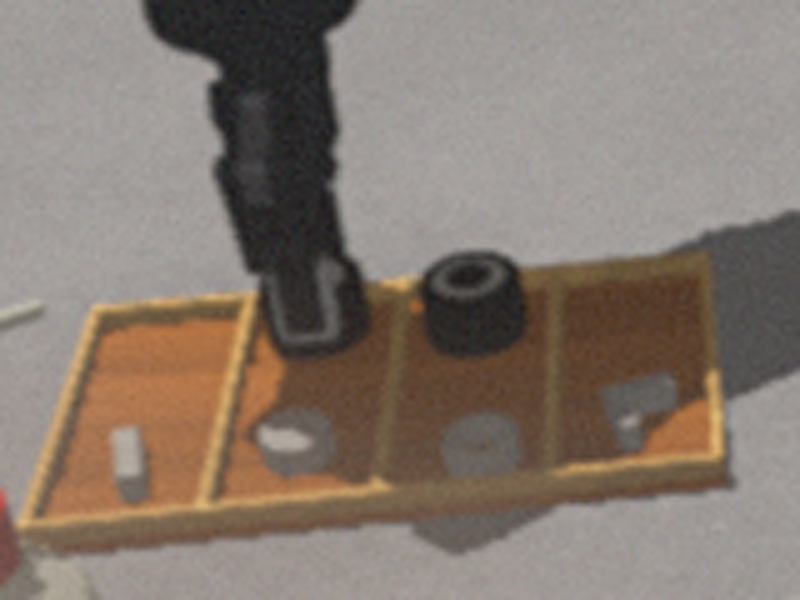

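Emit:
{"name": "move_arm", "arguments": {
  "plan": [
    [0.0,0,0.08,0,0,0],
    [0,0,0.06,0,0,0],
    [0,0,0.05,0,0,0],
    [0,0,0.03,0,0,0],
    [0,0,0,0,0,0]
  ]
}}

```text
clock: 19.05
position: [0.5265, -0.2354, 0.0185]
tool_rot: [3.142, 0.0, 1.57]
force: [-0.2, -1.1, -1.2]
grip_width: 0.0383
```

Emit:
{"name": "move_arm", "arguments": {
  "plan": [
    [0,0,0.03,0,0,0],
    [0,0,0.02,0,0,0],
    [0,0,0,0,0,0]
  ]
}}

```text
clock: 19.35
position: [0.5264, -0.2354, 0.0173]
tool_rot: [-3.142, -0.0, 1.57]
force: [-0.1, 0.1, -0.6]
grip_width: 0.0381
```

Emit:
{"name": "move_arm", "arguments": {
  "plan": [
    [0,0,0.02,0,0,0],
    [0,0,0.02,0,0,0],
    [0,0,0,0,0,0]
  ]
}}

```text
clock: 19.65
position: [0.5265, -0.2354, 0.0165]
tool_rot: [3.141, -0.0, 1.57]
force: [-1.8, 0.2, 5.3]
grip_width: 0.0381
```

Contact. Release and rise.

Emit:
{"name": "move_arm", "arguments": {
  "plan": [
    [0,0,0,0,0,0],
    [0,0,0,0,0,0],
    [0,0,0,0,0,0]
  ],
  "claw": -0.35
}}

```text
clock: 19.95
position: [0.5265, -0.2354, 0.0163]
tool_rot: [3.142, 0.0, 1.57]
force: [0.9, 0.2, -0.2]
grip_width: 0.0578
```

Emit:
{"name": "move_arm", "arguments": {
  "plan": [
    [0,0,-0.2,0,0,0],
    [0,0,-0.5,0,0,0],
    [0,0,-1,0,0,0],
    [0,0,-1,0,0,0],
    [0,0,0,0,0,0]
  ]
}}

```text
clock: 20.45
position: [0.5279, -0.2362, 0.0875]
tool_rot: [3.137, 0.002, 1.57]
force: [-0.1, 0.6, -0.8]
grip_width: 0.0574
```

Run:
```python
from pl import *
o=bot.observe();print(o['position'],o['grip_width'],o['force'],o['tool_rot'])
d=np.array([.543,.2467,.085])-o['position'];print(d/.025)
b=viewer.grab_frame("scene")[:,:,::-1]
crop(b,60,150,220,270,4,"pics/p12.png")
```

```text
[ 0.52792098 -0.23617592  0.08750713] 0.05743931818868212 [-0.07444027  0.6346224  -0.78134273] [3.13710353e+00 1.51885620e-03 1.56971720e+00]
[ 0.60316072 19.3150367  -0.10028531]
```

View pics/p12.png

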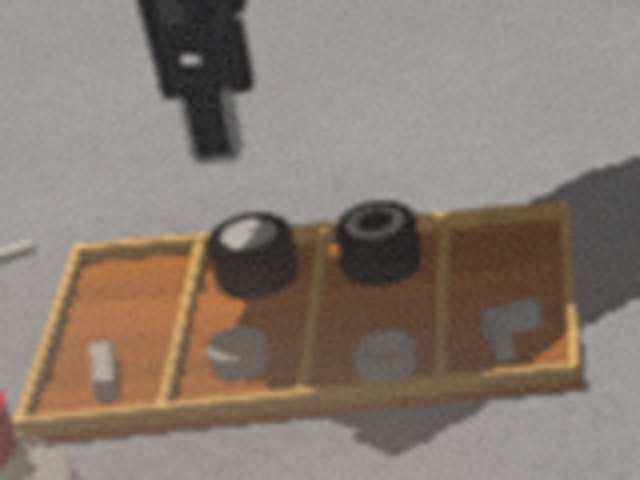

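Emit:
{"name": "move_arm", "arguments": {
  "plan": [
    [0.99,0.033,0,0,0,0],
    [0.99,0.033,0,0,0,0],
    [0.99,0.033,0,0,0,0],
    [0.99,0.033,0,0,0,0],
    [0.99,0.033,0,0,0,0]
  ],
  "claw": -0.5
}}

```text
clock: 21.0
position: [0.5303, -0.1106, 0.0836]
tool_rot: [-3.141, -0.0, 1.57]
force: [0.3, -0.9, 0.1]
grip_width: 0.0638
```

Emit:
{"name": "move_arm", "arguments": {
  "plan": [
    [0.99,0.033,0,0,0,0],
    [0.99,0.033,0,0,0,0],
    [0.99,0.033,0,0,0,0],
    [0.99,0.033,0,0,0,0],
    [0.99,0.033,0,0,0,0]
  ]
}}

```text
clock: 21.5
position: [0.5346, 0.0131, 0.0836]
tool_rot: [-3.141, 0.0, 1.57]
force: [-0.0, 0.9, -0.2]
grip_width: 0.0638
```

Emit:
{"name": "move_arm", "arguments": {
  "plan": [
    [0.99,0.033,0,0,0,0],
    [0.99,0.033,0,0,0,0],
    [0.99,0.033,0,0,0,0],
    [0.99,0.033,0,0,0,0],
    [0.99,0.033,0,0,0,0]
  ]
}}

```text
clock: 22.0
position: [0.5388, 0.1368, 0.0836]
tool_rot: [-3.141, 0.0, 1.57]
force: [0.4, 0.3, 0.2]
grip_width: 0.0638
```

Emit:
{"name": "move_arm", "arguments": {
  "plan": [
    [0.99,0.033,0,0,0,0],
    [0.99,0.033,0,0,0,0],
    [0.99,0.033,0,0,0,0],
    [0.9,0.033,0,0,0,0],
    [0.55,0.033,0,0,0,0]
  ]
}}

```text
clock: 22.5
position: [0.5429, 0.2482, 0.0834]
tool_rot: [-3.141, -0.0, 1.571]
force: [0.0, 0.5, -0.6]
grip_width: 0.0645
```

Emit:
{"name": "move_arm", "arguments": {
  "plan": [
    [0,0,0.3,0,0,0],
    [0,0,0.3,0,0,0],
    [0,0,0,0,0,0]
  ]
}}

```text
clock: 22.8
position: [0.5429, 0.2446, 0.0675]
tool_rot: [-3.14, 0.001, 1.568]
force: [-0.5, 0.1, 0.7]
grip_width: 0.0645
```

Run:
```python
from pl import *
o=bot.observe();print(o['position'],o['grip_width'],o['force'],o['tool_rot'])
plan([.543,.2467,.0215],np.pi/2,1)
```

```text
[0.54287979 0.24461672 0.06751994] 0.0644938863789317 [-0.50817762  0.07815248  0.70891053] [-3.14000998e+00  1.46636866e-03  1.56841480e+00]
[0.0833, 0.0046, 1.8408, 0.0, 0.0, -0.0008]
```

Emit:
{"name": "move_arm", "arguments": {
  "plan": [
    [0.04,0.0,0.6,0,0,0],
    [0,0,0.5,0,0,0],
    [0,0,0.45,0,0,0],
    [0,0,0.27,0,0,0],
    [0,0,0,0,0,0]
  ]
}}

```text
clock: 23.3
position: [0.5429, 0.2469, 0.0221]
tool_rot: [-3.14, 0.001, 1.57]
force: [0.6, 0.1, 0.1]
grip_width: 0.0642
```

Run:
```python
from pl import *
o=bot.observe();print(o['position'],o['grip_width'],o['force'],o['tool_rot'])
b=viewer.grab_frame("scene")[:,:,::-1]
crop(b,270,140,420,240,5,"pics/p13.png")
```

```text
[0.54290725 0.24689473 0.02213464] 0.06417145055501401 [0.60585838 0.06399187 0.06429336] [-3.14021583e+00  8.85861009e-04  1.56964966e+00]
```

View pics/p13.png

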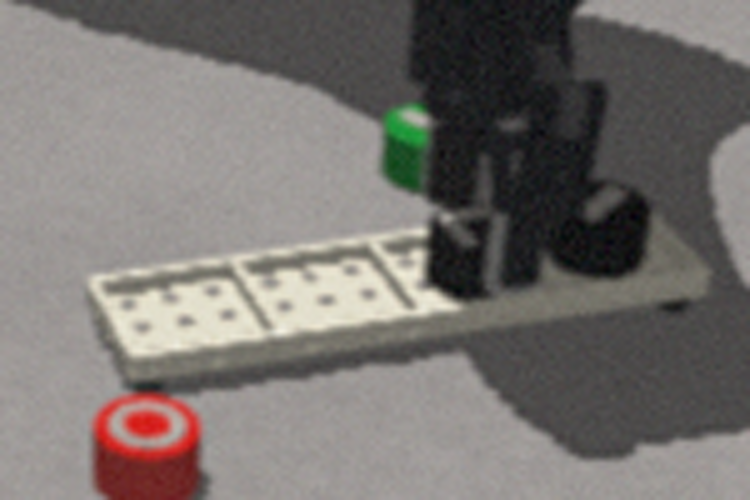

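Emit:
{"name": "move_arm", "arguments": {
  "plan": [
    [0,0,0,0,0,0],
    [0,0,0,0,0,0],
    [0,0,0,0,0,0],
    [0,0,0,0,0,0],
    [0,0,0,0,0,0]
  ],
  "claw": 1
}}

```text
clock: 23.85
position: [0.5436, 0.2475, 0.0241]
tool_rot: [3.141, -0.001, 1.57]
force: [-0.6, -0.6, 5.3]
grip_width: 0.0383
```

Emit:
{"name": "move_arm", "arguments": {
  "plan": [
    [0,0,-0.2,0,0,0],
    [0,0,-0.6,0,0,0],
    [0,0,-1,0,0,0],
    [0,0,-1,0,0,0],
    [0,0,0,0,0,0]
  ]
}}

```text
clock: 24.35
position: [0.545, 0.2479, 0.0973]
tool_rot: [3.137, -0.002, 1.57]
force: [0.4, -0.9, -0.1]
grip_width: 0.038
```

Run:
```python
from pl import *
o=bot.observe();print(o['position'],o['grip_width'],o['force'],o['tool_rot'])
d=np.array([.5275,-.115,.06])-o['position'];print(d/.025)
b=viewer.grab_frame("scene")[:,:,::-1]
crop(b,270,120,420,240,4,"pics/p14.png")
```

```text
[0.54500527 0.24792207 0.09730261] 0.038042780812444464 [ 0.40139793 -0.86537878 -0.14173234] [ 3.13727333e+00 -2.46090573e-03  1.56969114e+00]
[ -0.70021082 -14.516883    -1.49210453]
```

View pics/p14.png

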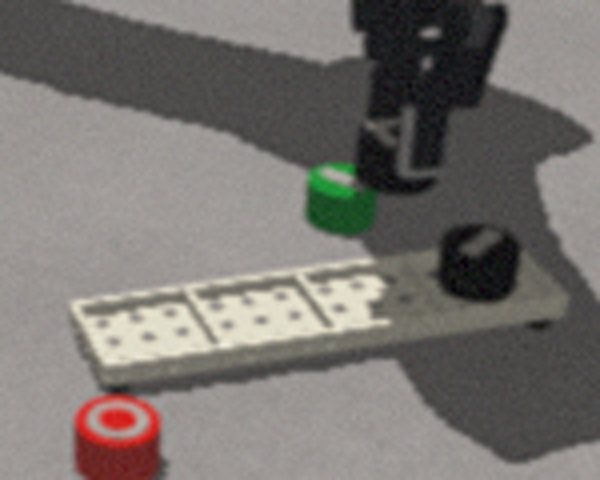

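Emit:
{"name": "move_arm", "arguments": {
  "plan": [
    [-0.99,-0.045,0,0,0,0],
    [-0.99,-0.045,0,0,0,0],
    [-0.99,-0.045,0,0,0,0],
    [-0.99,-0.045,0,0,0,0],
    [-0.99,-0.045,0,0,0,0]
  ]
}}

```text
clock: 24.9
position: [0.5372, 0.1226, 0.0932]
tool_rot: [-3.141, 0.0, 1.57]
force: [0.4, 0.4, -0.6]
grip_width: 0.038
```

Emit:
{"name": "move_arm", "arguments": {
  "plan": [
    [-0.99,-0.045,0,0,0,0],
    [-0.99,-0.045,0,0,0,0],
    [-0.99,-0.045,0,0,0,0],
    [-0.99,-0.045,0,0,0,0],
    [-0.99,-0.045,0,0,0,0]
  ]
}}

```text
clock: 25.4
position: [0.5315, -0.0011, 0.0932]
tool_rot: [-3.141, 0.0, 1.57]
force: [1.0, -0.3, -0.3]
grip_width: 0.0381
```

Emit:
{"name": "move_arm", "arguments": {
  "plan": [
    [-0.99,-0.045,0,0,0,0],
    [-0.99,-0.045,0,0,0,0],
    [-0.99,-0.045,0,0,0,0],
    [-0.99,0,0.2,0,0,0],
    [-0.5,0,0.3,0,0,0]
  ]
}}

```text
clock: 25.9
position: [0.5282, -0.1139, 0.081]
tool_rot: [3.141, 0.001, 1.568]
force: [0.5, 0.4, -0.5]
grip_width: 0.038
```

Emit:
{"name": "move_arm", "arguments": {
  "plan": [
    [-0.15,0,0.4,0,0,0],
    [0,0,0.4,0,0,0],
    [0,0,0,0,0,0]
  ]
}}

```text
clock: 26.2
position: [0.5277, -0.1143, 0.0593]
tool_rot: [-3.139, -0.001, 1.571]
force: [0.0, -0.1, 0.3]
grip_width: 0.0382
```

Run:
```python
from pl import *
o=bot.observe();print(o['position'],o['grip_width'],o['force'],o['tool_rot'])
plan([.528,-.115,.0215],np.pi/2,1)
```

```text
[ 0.52770271 -0.11429189  0.05932791] 0.038197939794854786 [ 0.0112474  -0.05695312  0.27730129] [-3.13932824e+00 -6.59702908e-04  1.57072941e+00]
[-0.0283, 0.0119, 1.5131, 0.0, 0.0, -0.0]
```

Emit:
{"name": "move_arm", "arguments": {
  "plan": [
    [0,0,0.5,0,0,0],
    [0,0.01,0.45,0,0,0],
    [0,0,0.35,0,0,0],
    [0,0,0.2,0,0,0],
    [0,0,0,0,0,0]
  ]
}}

```text
clock: 26.7
position: [0.5283, -0.1154, 0.0225]
tool_rot: [-3.141, -0.0, 1.57]
force: [0.3, 1.3, -0.8]
grip_width: 0.0384
```

Run:
```python
from pl import *
o=bot.observe();print(o['position'],o['grip_width'],o['force'],o['tool_rot'])
b=viewer.grab_frame("scene")[:,:,::-1]
crop(b,60,150,220,270,5,"pics/p15.png")
```

```text
[ 0.52829604 -0.11539453  0.02253095] 0.038409822220124644 [ 0.2776606   1.31793797 -0.76699883] [-3.14050486e+00 -3.74648856e-05  1.56980358e+00]
```

View pics/p15.png

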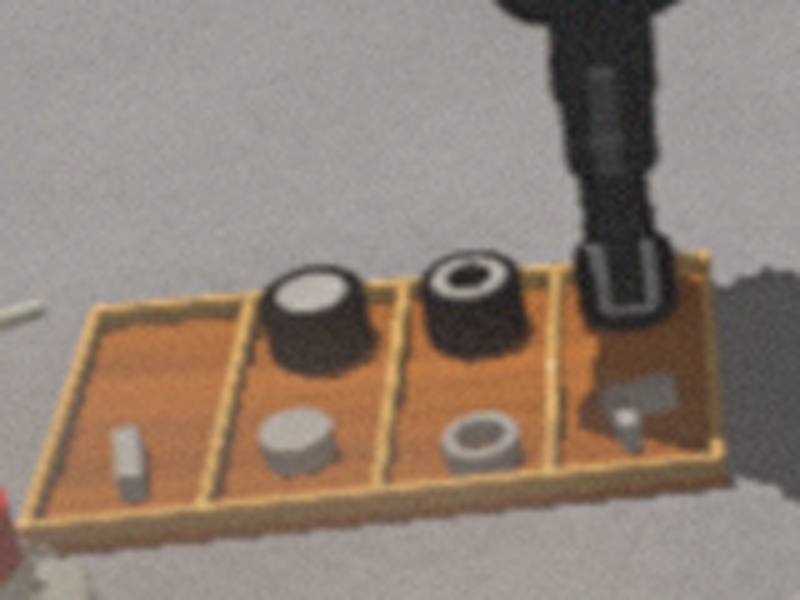

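Emit:
{"name": "move_arm", "arguments": {
  "plan": [
    [0.0,0,0.06,0,0,0],
    [0,0,0.06,0,0,0],
    [0,0,0.04,0,0,0],
    [0,0,0.02,0,0,0],
    [0,0,0,0,0,0]
  ]
}}

```text
clock: 27.25
position: [0.5287, -0.1154, 0.0188]
tool_rot: [3.142, -0.0, 1.57]
force: [0.4, 0.1, -0.7]
grip_width: 0.0383
```

Emit:
{"name": "move_arm", "arguments": {
  "plan": [
    [0,0,0.02,0,0,0],
    [0,0,0.02,0,0,0],
    [0,0,0,0,0,0]
  ]
}}

```text
clock: 27.55
position: [0.5287, -0.1154, 0.0178]
tool_rot: [-3.142, 0.0, 1.57]
force: [-0.7, 0.1, -1.1]
grip_width: 0.0382
```

Emit:
{"name": "move_arm", "arguments": {
  "plan": [
    [0,0,0.02,0,0,0],
    [0,0,0.02,0,0,0],
    [0,0,0,0,0,0]
  ]
}}

```text
clock: 27.85
position: [0.5287, -0.1154, 0.017]
tool_rot: [3.141, -0.0, 1.57]
force: [-1.7, 0.5, 6.5]
grip_width: 0.038
```

Emit:
{"name": "move_arm", "arguments": {
  "plan": [
    [0,0,0,0,0,0],
    [0,0,0,0,0,0],
    [0,0,0,0,0,0]
  ],
  "claw": -0.35
}}

```text
clock: 28.15
position: [0.5287, -0.1154, 0.0168]
tool_rot: [-3.142, 0.0, 1.57]
force: [-0.2, 0.2, 0.8]
grip_width: 0.0578
```

Emit:
{"name": "move_arm", "arguments": {
  "plan": [
    [0,0,-0.2,0,0,0],
    [0,0,-0.5,0,0,0],
    [0,0,-1,0,0,0],
    [0,0,-1,0,0,0],
    [0,0,0,0,0,0]
  ]
}}

```text
clock: 28.65
position: [0.5302, -0.1158, 0.0878]
tool_rot: [3.137, 0.0, 1.57]
force: [0.5, -0.4, -0.7]
grip_width: 0.0577
```

Run:
```python
from pl import *
o=bot.observe();print(o['position'],o['grip_width'],o['force'],o['tool_rot'])
d=np.array([.535,.3012,.085])-o['position'];print(d/.025)
b=viewer.grab_frame("scene")[:,:,::-1]
crop(b,60,150,220,270,4,"pics/p16.png")
```

```text
[ 0.53018609 -0.11579665  0.08779364] 0.057705298781570415 [ 0.53280881 -0.41056839 -0.74388569] [3.13708613e+00 4.24061164e-04 1.56970981e+00]
[ 0.19255623 16.67986619 -0.11174571]
```

View pics/p16.png

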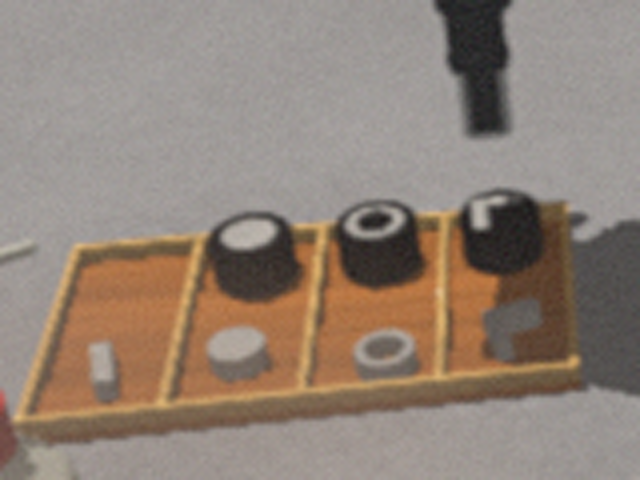

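Emit:
{"name": "move_arm", "arguments": {
  "plan": [
    [0.99,0.015,0,0,0,0],
    [0.99,0.015,0,0,0,0],
    [0.99,0.015,0,0,0,0],
    [0.99,0.015,0,0,0,0],
    [0.99,0.015,0,0,0,0]
  ],
  "claw": -0.5
}}

```text
clock: 29.2
position: [0.5303, 0.0094, 0.0841]
tool_rot: [-3.141, 0.0, 1.57]
force: [0.7, -0.1, -0.8]
grip_width: 0.0638
```

Emit:
{"name": "move_arm", "arguments": {
  "plan": [
    [0.99,0.015,0,0,0,0],
    [0.99,0.015,0,0,0,0],
    [0.99,0.015,0,0,0,0],
    [0.99,0.015,0,0,0,0],
    [0.99,0.015,0,0,0,0]
  ]
}}

```text
clock: 29.7
position: [0.5322, 0.1331, 0.084]
tool_rot: [-3.141, 0.0, 1.57]
force: [-0.5, 0.4, -0.2]
grip_width: 0.0642
```

Emit:
{"name": "move_arm", "arguments": {
  "plan": [
    [0.99,0.015,0,0,0,0],
    [0.99,0.015,0,0,0,0],
    [0.99,0.015,0,0,0,0],
    [0.99,0.015,0,0,0,0],
    [0.99,0.015,0,0,0,0]
  ]
}}

```text
clock: 30.2
position: [0.5342, 0.2568, 0.084]
tool_rot: [-3.141, 0.0, 1.57]
force: [0.1, 0.4, 0.1]
grip_width: 0.0637
```

Emit:
{"name": "move_arm", "arguments": {
  "plan": [
    [0.9,0.015,0,0,0,0],
    [0.6,0.015,0,0,0,0],
    [0.3,0,0.3,0,0,0],
    [0,0,0.3,0,0,0],
    [0,0,0,0,0,0]
  ]
}}

```text
clock: 30.7
position: [0.5349, 0.2994, 0.0679]
tool_rot: [-3.14, 0.002, 1.569]
force: [0.2, 0.4, 0.6]
grip_width: 0.0642
```

Run:
```python
from pl import *
o=bot.observe();print(o['position'],o['grip_width'],o['force'],o['tool_rot'])
plan([.535,.3014,.0215],np.pi/2,1)
```

```text
[0.53488549 0.29937945 0.06788825] 0.0641543680677901 [0.19802066 0.38193894 0.61127219] [-3.13998934e+00  1.63553029e-03  1.56901381e+00]
[0.0808, 0.0044, 1.8555, 0.0, 0.0, -0.0006]
```

Emit:
{"name": "move_arm", "arguments": {
  "plan": [
    [0,0.0,0.6,0,0,0],
    [0,0,0.5,0,0,0],
    [0,0,0.45,0,0,0],
    [0,0,0.28,0,0,0],
    [0,0,0,0,0,0]
  ]
}}

```text
clock: 31.2
position: [0.535, 0.3004, 0.0223]
tool_rot: [-3.14, 0.001, 1.57]
force: [-0.5, 0.3, -0.7]
grip_width: 0.0644
```

Run:
```python
from pl import *
o=bot.observe();print(o['position'],o['grip_width'],o['force'],o['tool_rot'])
b=viewer.grab_frame("scene")[:,:,::-1]
crop(b,270,140,430,240,5,"pics/p17.png")
```

```text
[0.53495526 0.30035684 0.02231726] 0.06439720186502614 [-0.47089287  0.27731347 -0.71029606] [-3.14023031e+00  9.96882556e-04  1.56962544e+00]
```

View pics/p17.png

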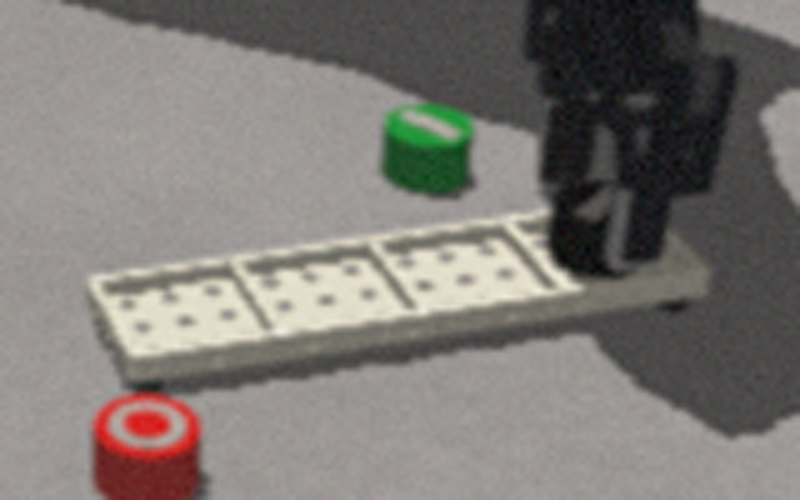

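Emit:
{"name": "move_arm", "arguments": {
  "plan": [
    [0,0,0,0,0,0],
    [0,0,0,0,0,0],
    [0,0,0,0,0,0],
    [0,0,0,0,0,0],
    [0,0,0,0,0,0]
  ],
  "claw": 1
}}

```text
clock: 31.75
position: [0.5357, 0.301, 0.0243]
tool_rot: [3.141, -0.001, 1.57]
force: [-1.8, 0.6, 5.3]
grip_width: 0.038
```

Emit:
{"name": "move_arm", "arguments": {
  "plan": [
    [0,0,-0.2,0,0,0],
    [0,0,-0.6,0,0,0],
    [0,0,-1,0,0,0],
    [0,0,-1,0,0,0],
    [0,0,0,0,0,0]
  ]
}}

```text
clock: 32.25
position: [0.5371, 0.3015, 0.0977]
tool_rot: [3.137, -0.003, 1.57]
force: [0.8, 0.4, -0.5]
grip_width: 0.0381
```

Run:
```python
from pl import *
o=bot.observe();print(o['position'],o['grip_width'],o['force'],o['tool_rot'])
d=np.array([.524,-.295,.06])-o['position'];print(d/.025)
b=viewer.grab_frame("scene")[:,:,::-1]
crop(b,270,120,430,240,4,"pics/p18.png")
```

```text
[0.53705787 0.30154447 0.09767988] 0.03810857862678797 [ 0.7529199   0.43412541 -0.45920808] [ 3.13738482e+00 -2.82237942e-03  1.56968988e+00]
[ -0.52231488 -23.86177875  -1.50719515]
```

View pics/p18.png

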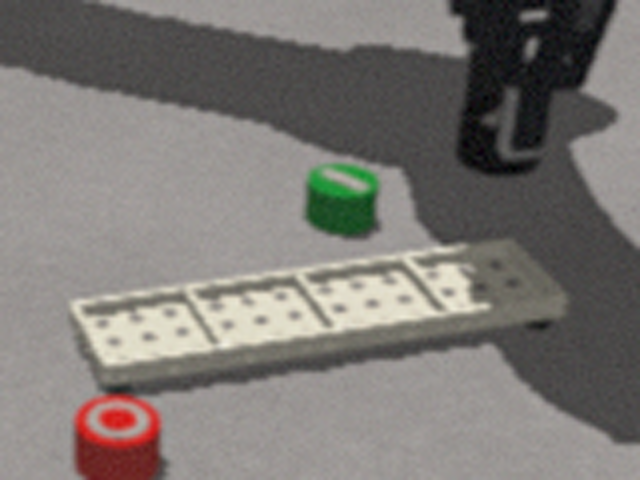

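Emit:
{"name": "move_arm", "arguments": {
  "plan": [
    [-0.99,-0.02,0,0,0,0],
    [-0.99,-0.02,0,0,0,0],
    [-0.99,-0.02,0,0,0,0],
    [-0.99,-0.02,0,0,0,0],
    [-0.99,-0.02,0,0,0,0]
  ]
}}

```text
clock: 32.8
position: [0.5324, 0.1761, 0.0934]
tool_rot: [-3.141, 0.0, 1.57]
force: [0.3, 0.4, -1.0]
grip_width: 0.0385
```

Emit:
{"name": "move_arm", "arguments": {
  "plan": [
    [-0.99,-0.02,0,0,0,0],
    [-0.99,-0.02,0,0,0,0],
    [-0.99,-0.02,0,0,0,0],
    [-0.99,-0.02,0,0,0,0],
    [-0.99,-0.02,0,0,0,0]
  ]
}}

```text
clock: 33.3
position: [0.5298, 0.0524, 0.0935]
tool_rot: [-3.141, 0.0, 1.57]
force: [0.7, 0.6, -1.4]
grip_width: 0.038
```

Emit:
{"name": "move_arm", "arguments": {
  "plan": [
    [-0.99,-0.02,0,0,0,0],
    [-0.99,-0.02,0,0,0,0],
    [-0.99,-0.02,0,0,0,0],
    [-0.99,-0.02,0,0,0,0],
    [-0.99,-0.02,0,0,0,0]
  ]
}}

```text
clock: 33.8
position: [0.5272, -0.0713, 0.0935]
tool_rot: [-3.141, -0.0, 1.57]
force: [-0.3, -0.2, -0.8]
grip_width: 0.0384
```

Emit:
{"name": "move_arm", "arguments": {
  "plan": [
    [-0.99,-0.02,0,0,0,0],
    [-0.99,-0.02,0,0,0,0],
    [-0.99,-0.02,0,0,0,0],
    [-0.99,-0.02,0,0,0,0],
    [-0.99,-0.02,0,0,0,0]
  ]
}}

```text
clock: 34.3
position: [0.5246, -0.1951, 0.0934]
tool_rot: [-3.141, -0.0, 1.57]
force: [0.4, 0.2, -0.2]
grip_width: 0.0379
```

Emit:
{"name": "move_arm", "arguments": {
  "plan": [
    [-0.99,-0.02,0,0,0,0],
    [-0.99,-0.02,0,0,0,0],
    [-0.99,-0.02,0,0,0,0],
    [-0.7,0,0.2,0,0,0],
    [-0.35,0,0.4,0,0,0]
  ]
}}

```text
clock: 34.8
position: [0.5232, -0.2964, 0.0786]
tool_rot: [3.141, 0.001, 1.568]
force: [-0.3, 0.3, -0.6]
grip_width: 0.038
```

Emit:
{"name": "move_arm", "arguments": {
  "plan": [
    [0,0,0.4,0,0,0],
    [0,0,0.3,0,0,0],
    [0,0,0,0,0,0]
  ]
}}

```text
clock: 35.1
position: [0.523, -0.2931, 0.0596]
tool_rot: [-3.14, -0.001, 1.571]
force: [-0.3, 0.2, -1.0]
grip_width: 0.0382
```

Run:
```python
from pl import *
o=bot.observe();print(o['position'],o['grip_width'],o['force'],o['tool_rot'])
plan([.524,-.295,.0215],np.pi/2,1)
```

```text
[ 0.52298199 -0.2930896   0.05961765] 0.03821221055621496 [-0.28277592  0.16715508 -1.00592051] [-3.13964696e+00 -1.37628262e-03  1.57104667e+00]
[-0.0764, 0.0407, 1.5247, 0.0, 0.0, 0.0001]
```

Emit:
{"name": "move_arm", "arguments": {
  "plan": [
    [-0.03,0.03,0.5,0,0,0],
    [0,0.01,0.45,0,0,0],
    [0,0,0.35,0,0,0],
    [0,0,0.2,0,0,0],
    [0,0,0,0,0,0]
  ]
}}

```text
clock: 35.6
position: [0.524, -0.2952, 0.0227]
tool_rot: [-3.14, -0.0, 1.57]
force: [-0.3, -0.4, -0.4]
grip_width: 0.0381
```

Run:
```python
from pl import *
o=bot.observe();print(o['position'],o['grip_width'],o['force'],o['tool_rot'])
b=viewer.grab_frame("scene")[:,:,::-1]
crop(b,60,150,220,270,5,"pics/p19.png")
```

```text
[ 0.52397621 -0.29524985  0.02271504] 0.038142477732178104 [-0.25147747 -0.44963568 -0.41246406] [-3.14049318e+00 -4.11211927e-04  1.56977161e+00]
```

View pics/p19.png

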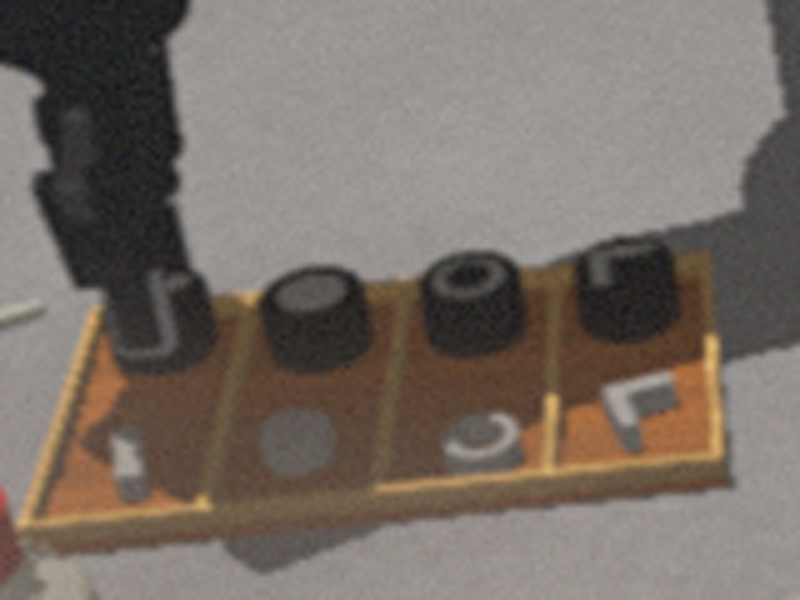

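Emit:
{"name": "move_arm", "arguments": {
  "plan": [
    [0.0,0,0.06,0,0,0],
    [0,0,0.06,0,0,0],
    [0,0,0.04,0,0,0],
    [0,0,0.03,0,0,0],
    [0,0,0,0,0,0]
  ]
}}

```text
clock: 36.15
position: [0.5244, -0.2954, 0.0188]
tool_rot: [-3.142, 0.0, 1.57]
force: [0.1, 0.3, -1.0]
grip_width: 0.0382
```

Emit:
{"name": "move_arm", "arguments": {
  "plan": [
    [0,0,0.02,0,0,0],
    [0,0,0.02,0,0,0],
    [0,0,0,0,0,0]
  ]
}}

```text
clock: 36.45
position: [0.5244, -0.2954, 0.0178]
tool_rot: [-3.142, 0.0, 1.57]
force: [-0.3, 0.3, -1.1]
grip_width: 0.0379
```

Emit:
{"name": "move_arm", "arguments": {
  "plan": [
    [0,0,0.02,0,0,0],
    [0,0,0.015,0,0,0],
    [0,0,0,0,0,0]
  ]
}}

```text
clock: 36.75
position: [0.5244, -0.2955, 0.0173]
tool_rot: [3.141, -0.0, 1.57]
force: [-1.6, 1.5, 6.0]
grip_width: 0.0379
```

Contact. Release, rise, and move the arm clear of the top view.

Emit:
{"name": "move_arm", "arguments": {
  "plan": [
    [0,0,0,0,0,0],
    [0,0,0,0,0,0],
    [0,0,0,0,0,0]
  ],
  "claw": -0.35
}}

```text
clock: 37.05
position: [0.5244, -0.2954, 0.0169]
tool_rot: [3.142, 0.0, 1.57]
force: [-0.4, -0.5, -0.2]
grip_width: 0.0576
```

Emit:
{"name": "move_arm", "arguments": {
  "plan": [
    [0,0,-0.2,0,0,0],
    [0,0,-0.5,0,0,0],
    [0,0,-1,0,0,0],
    [0,0,-1,0,0,0],
    [0,0,-1,0,0,0]
  ]
}}

```text
clock: 37.55
position: [0.5244, -0.2955, 0.1114]
tool_rot: [3.141, 0.0, 1.57]
force: [0.3, -0.3, -0.2]
grip_width: 0.0577
```

Emit:
{"name": "move_arm", "arguments": {
  "plan": [
    [1,0,-0.5,0,0,0],
    [1,0,-0.5,0,0,0],
    [1,0,0,0,0,0],
    [1,0,0,0,0,0],
    [1,0,0,0,0,0]
  ]
}}

```text
clock: 38.05
position: [0.5246, -0.1695, 0.1356]
tool_rot: [3.14, -0.0, 1.57]
force: [1.7, 0.3, -0.0]
grip_width: 0.0575
```

Emit:
{"name": "move_arm", "arguments": {
  "plan": [
    [1,0,0,0,0,0],
    [1,0,0,0,0,0],
    [1,0,0,0,0,0],
    [1,0,0,0,0,0],
    [1,0,0,0,0,0]
  ]
}}

```text
clock: 38.55
position: [0.5247, -0.0444, 0.1354]
tool_rot: [3.141, -0.0, 1.57]
force: [0.2, 0.2, 0.6]
grip_width: 0.0577
```

Emit:
{"name": "move_arm", "arguments": {
  "plan": [
    [1,0,0,0,0,0],
    [1,0,0,0,0,0],
    [1,0,0,0,0,0],
    [1,0,0,0,0,0],
    [0,0,0,0,0,0]
  ]
}}

```text
clock: 39.05
position: [0.5248, 0.0581, 0.1351]
tool_rot: [3.141, -0.002, 1.574]
force: [0.6, -0.3, -0.6]
grip_width: 0.0578
```

Run:
```python
from ov import *
print(bot.observe()['position'])
a=viewer.grab_frame("top")[:,:,::-1].copy();b=viewer.grab_frame("scene")[:,:,::-1].copy()
crop(b,60,150,220,270,5,"pics/fin_s.png")
x,y,w,h=270,125,145,105
c=cv2.resize(a[y:y+h,x:x+w],None,fx=5,fy=5,interpolation=cv2.INTER_CUBIC)
for ly in LANE.values(): circ(c,"top",T(TRAY,(-.04,ly)),.030,.02,np.array([x,y]),5,(0,255,0))
rectd(c,"top",TRAY,-.065,.065,-.118,.118,.005,np.array([x,y]),5,(0,255,255))
cv2.imwrite("pics/fin_t.png",c)
```

```text
[0.52475197 0.05810719 0.13510162]
```

View pics/fin_s.png

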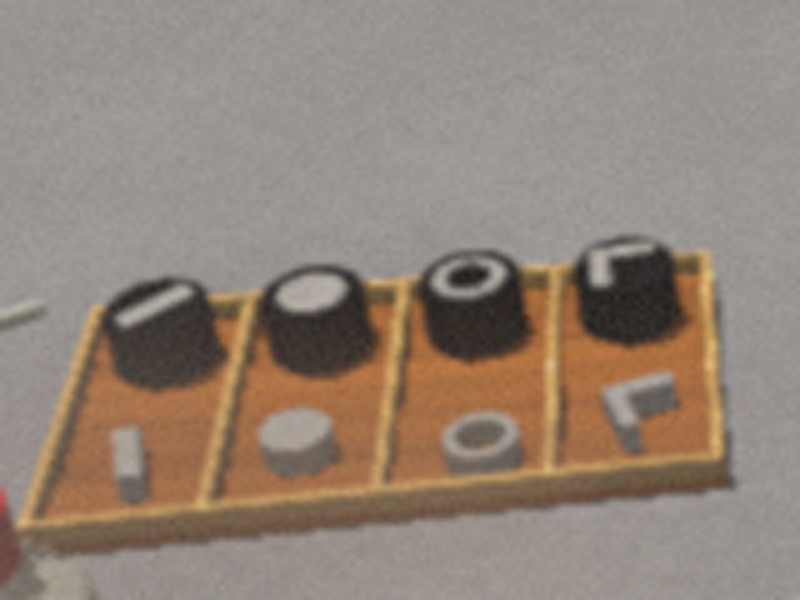

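View pics/fin_t.png

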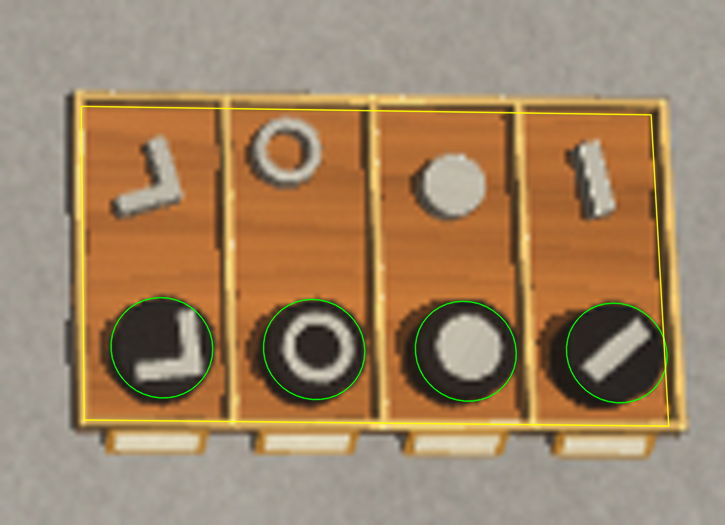

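```bash
python3 -c "
from workcell import bot,workorder
print(workorder.job_done(), bot.observe()['clock'])"
```

```text
the job is handed in; nothing more can be done
the job is handed in; nothing more can be done
```

All four mounts are filed in the tray, and I handed the job in at about 39 s of the 109 s allowed. The tube off-cut had slid forward, so I first pushed it to the back of its lane. I then moved the mounts one at a time in the order tube, round, angle, flat. Each was lowered until the wrist felt the lane floor (3 to 6.5 N) and only then released.

- **Placement:** the last top and scene pictures show angle, tube, round and flat mounts, from left to right seen from above. Each stands upright, polished face up, with about 5 mm between it and the front wall, and its matching off-cut lies flat behind it.
- **Left alone:** I steered clear of the red and green look-alikes. They looked undisturbed in the last rack picture, taken before the final placement.
- **Disagreements:** the two cameras differed by 1–2 mm on the tray position and up to about 5 mm on the mounts, where the scene view fitted poorly. I relied mainly on the top view there. The gripper read 38 mm on the 40 mm mounts, probably because the pads give a little. Neither affected a grasp or a placing.
- **Not confirmed:** no verdict was reported. I took no picture after handing in.

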